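# Set out the polished stones on the stall's display mat

## Task

Set out the stall's display: put the loupe that lies on the dark mat away in the small wooden tray, seat every green-grey stone block flat in the pocket of the wooden stand that fits it, and slide (do not lift) the stand and every big agate slab onto the mat, each wholly on it, side by side and square with it, the stand lengthwise along the mat. Switch the display lights on at the toggle, and leave the egg, the quartz point and the card holder where they stand.

Things in the scene. Friction and masses are not known exactly. Their poses are not given: they have to be found in the camera images.
- mat: dark thin display mat with a pale stitched line round its edge, fixed, 165 mm (own x) by 440 mm (own y), so thin that it lies level with the table top (table at z = 0) and nothing catches on it; origin at its middle
- stand: loose dark wooden display stand, a flat block 90 mm (own x) by 165 mm (own y, its length) by 18 mm thick, 0.25 kg, with three pockets in its top; origin at the middle of its underside, z up
- stand_hole0 (a point): centre of the mouth (on the stand's top, 18 mm above its underside) of the pocket for the long stone: 61 mm (stand's x) by 37 mm (stand's y), 10 mm deep, floor lined with pale felt; 50 mm from the stand's middle on its +y side; axes as the stand's
- stand_hole1 (a point): the same for the middle-sized stone's pocket, in the stand's middle: 49 mm (stand's x) by 37 mm, 10 mm deep
- stand_hole2 (a point): the same for the square stone's pocket: 37 mm by 37 mm, 10 mm deep; 50 mm from the stand's middle on its -y side
- stone_long_center (a point): centre (half-way up) of the long polished green-grey stone block, 56 mm (own x) by 32 mm (own y) by 30 mm tall, standing flat on its underside (own z up); may be absent (None)
- stone_mid_center (a point): centre (half-way up) of the middle-sized polished green-grey stone block, 44 mm (own x) by 32 mm (own y) by 30 mm tall, standing flat on its underside (own z up); may be absent (None)
- stone_square_center (a point): centre (half-way up) of the square polished green-grey stone block, 32 mm (own x) by 32 mm (own y) by 30 mm tall, standing flat on its underside (own z up); may be absent (None)
- slab_a_center (a point): centre (half-way up) of one of two alike polished agate slabs, 120 mm (own x) by 95 mm (own y) by 14 mm thick, 0.38 kg, lying flat, banded top upward; too wide to pick up, so it is slid; may be absent (None)
- slab_b_center (a point): centre (half-way up) of one of two alike polished agate slabs, 120 mm (own x) by 95 mm (own y) by 14 mm thick, 0.38 kg, lying flat, banded top upward; too wide to pick up, so it is slid; may be absent (None)
- loupe_center (a point): centre (half-way up) of the folded steel loupe, a small block 44 mm (own x) by 24 mm (own y) by 16 mm tall, lying flat on the mat at the start
- tray: fixed pale wooden open tray for the loupe, outside 120 mm (own x) by 90 mm (own y) by 22 mm high, walls and floor 4 mm; origin at the middle of its underside
- switch_base: fixed grey switch box of the display lights, 70 mm (own x) by 50 mm (own y) by 25 mm high; origin at the middle of its underside; its toggle swings in the box's own x-z plane about a pivot 22 mm above this origin
- switch (a joint): angle of the toggle: 0 is off (leaning 0.5 rad to the box's -x side), 1.0 rad is on (leaning 0.5 rad to its +x side); stays where it is left, light to push (under 3 N)
- switch_tip (a point): middle of the round end, 14 mm across, of the steel bat-shaped toggle, 45 mm from the pivot (the toggle ends 7 mm past it)
- egg: bystander: upright polished stone egg, 40 mm across, 51 mm tall; origin under it
- quartz_point: bystander: upright pale quartz point, 38 mm across, 60 mm tall; origin under it
- card_holder: bystander: small wooden card holder with a blank card, 22 mm by 70 mm, 55 mm tall; origin under it

How it is judged (in metres and radians):
At the end, for the whole second after the job is handed in: All slabs and the stand flat on the mat with no edge beyond it, square within 8 degrees, the stand lengthwise; every stone down in its own pocket (5 mm of its middle, 2.5 mm of the floor, 3 degrees of level); loupe in the tray; toggle past 0.8 rad; all at rest (((angle between the x axis of slab_a_center and the x axis of mat, either way round below 0.14 rad and x of slab_a_center in the frame of mat between -0.0225 and 0.0225 m and y of slab_a_center in the frame of mat between -0.1725 and 0.1725 m) or (angle between the x axis of slab_a_center and the y axis of mat, either way round below 0.14 rad and x of slab_a_center in the frame of mat between -0.035 and 0.035 m and y of slab_a_center in the frame of mat between -0.16 and 0.16 m)) and height (world z) of each of slab_a_center, slab_b_center below 0.011 m and linear speed of each of slab_a, slab_b, stand, stone_long, stone_mid, stone_square, loupe below 0.01 m/s and ((angle between the x axis of slab_b_center and the x axis of mat, either way round below 0.14 rad and x of slab_b_center in the frame of mat between -0.0225 and 0.0225 m and y of slab_b_center in the frame of mat between -0.1725 and 0.1725 m) or (angle between the x axis of slab_b_center and the y axis of mat, either way round below 0.14 rad and x of slab_b_center in the frame of mat between -0.035 and 0.035 m and y of slab_b_center in the frame of mat between -0.16 and 0.16 m)) and angle between the x axis of stand and the x axis of mat, either way round below 0.14 rad and x of stand in the frame of mat between -0.0375 and 0.0375 m and y of stand in the frame of mat between -0.1375 and 0.1375 m and height (world z) of stand below 0.004 m and horizontal distance between stone_long_center and stand_hole0 below 0.005 m and z of each of stone_long_center, stone_mid_center, stone_square_center in the frame of stand below 0.0255 m and angle between each of stone_long_center, stone_mid_center, stone_square_center's own z axis and vertical below 0.06 rad and horizontal distance between stone_mid_center and stand_hole1 below 0.005 m and horizontal distance between stone_square_center and stand_hole2 below 0.005 m and x of loupe_center in the frame of tray between -0.056 and 0.056 m and y of loupe_center in the frame of tray between -0.041 and 0.041 m and height (world z) of loupe_center below 0.03 m and value of joint switch above 0.8 rad); the robot touches nothing.
It fails at once if a slab is lifted off the table or stood on edge instead of slid (its centre more than 30 mm up) (height (world z) of slab_a_center above 0.03 m).
It fails at once if a slab is lifted off the table or stood on edge instead of slid (its centre more than 30 mm up) (height (world z) of slab_b_center above 0.03 m).
It fails at once if the stand is lifted off the table instead of slid (its underside more than 25 mm up) (height (world z) of stand above 0.025 m).
It fails at once if the egg, the quartz point or the card holder is moved more than 40 mm (distance of any of egg, quartz_point, card_holder from where it was at the start of the episode above 0.04 m).
Of slab_a, slab_b only 1 to 2 are there at a start; the rules pass over those that are not, and their reading is None.
Of stone_long, stone_mid, stone_square only 2 to 3 are there at a start; the rules pass over those that are not, and their reading is None.
At some moment in a run one of slab_a, slab_b, stone_long, stone_mid, stone_square may be knocked a few centimetres aside while the robot is not near it.
It also fails if it takes over 210 s, if anything falls off the work surface, if the arm or the gripper's body presses on something with over 40 N, if the wrist force passes 120 N, or if a joint passes its speed limit or range.

## Robot

A 6-joint arm with a two-finger parallel gripper is mounted at the origin on the work surface. World frame = base frame: x ahead of the robot, y to its left, z up, the work surface at z = 0. Lengths are in mm, angles in rad, forces in N, time in s.
With the tool pointing down it reaches from about 325 to 1000 mm from the base axis. Payload 5.1 kg.
Tool frame: the origin (TCP) lies at the very end of the fingers, on their centre line; the grasp point (between the pads) lies 19 mm behind it; z points along the fingers, x is the direction in which the jaws open and shut, and the axes are right-handed (so a half turn about z gives the same grasp; the last joint's range is limited). The gripper opens to 85 mm and grips with 20 to 120 N. Pads are 22 mm wide; open, the fingers measure 114 mm over their backs; the gripper's body (76 mm by 85 mm) begins 54 mm behind the grasp point. The pads swing forward as they close: fully open they stand 13 mm farther back than shut.
Start: joints at [-1.325, 0.124, 1.65, -0, 1.367, -0.083], TCP at [209.857, -615.179, 231.322] pointing down, gripper open.
Joint ranges: [-2.61, 2.61], [-1.02, 2.33], [0.03, 2.71], [-1.35, 4.49], [0.32, 2.68], [-2.91, 2.91]. Speed limits (rad/s): [2.57, 2.57, 3.14, 3.14, 3.14, 3.14].

## Interface

Orientations are given as a rotation vector (axis times angle).
In Python, from workcell import readout, imaging, r gives the robot as it stands. The module is installed in compiled form; this text tells all that it offers.
- The arm moves only by the tool apply_moves, never from a script. Its argument "motion" is one flat list of numbers, 7 for each row, row after row: the shift along the tool's x, y, z normalised to -1 to 1, where 1 is 0.25 m, then the turn, a rotation vector about the tool's x, y, z normalised to -1 to 1, where 1 is pi rad, then the opening, from 0 (shut) to 1 (fully open). In form: [tx, ty, tz, ax, ay, az, hand, tx, ty, tz, ax, ay, az, hand, ...]. A call has 1 to 10 rows; each row is the pose to reach, as a shift and turn from the pose commanded when the call began, along the tool's axes at that moment, turning the shorter way round; what a row does not reach only later rows make up. A row lasts 1/12 s, in which the tool goes at most 41.7 mm and 7.16 degrees, less where a joint would pass 70% of its speed; a pose out of reach is approached as far as the arm can. A call with a number of a shift or a turn outside -1 to 1 is refused whole. A call with a gripper value outside its range is refused whole. The fingers move at their own pace and stop on an object; "force" is the grip in N (left out, the last holds). Time passes only in rows, so rows that repeat a pose let the fingers close. It gives the time, the measured TCP pose, the force and the opening at its end, in the units of the state.
- readout.observe(): the state, without advancing time (a new reading comes with each control period).
- imaging.capture(name): name is "scene" or "top" or "wrist"; returns a dict with "color" (480x640x3 uint8, blue, green, red), "vfov" (degrees; the focal length in pixels is half the picture's height over the tangent of half this angle, whatever the lens; pixels are square), "cx", "cy" (the principal point, pixels), "pose" (4x4, takes a point from camera to world coordinates); the wrist camera has in their place "mount" (4x4, takes a point from camera to tool coordinates, whose origin is the TCP and whose axes are the tool frame's). Camera axes: x right, y down, z forward; pixel columns grow to the right and rows downward; lengths in mm; the calibration is good to about 2 mm. A picture is of the moment at which its call begins: read the wrist's pose just before it. There is no depth.
- r.hand_in(): hands the job in, once; it reports no verdict.
The state is a dict: "t": time; "joints": joint angles; "joint_vel": joint speeds; "joint_efforts": joint torques, N m; "tcp_pos": TCP position; "orientation": TCP orientation; "contact_force": force on the tool from outside, world axes, zero at the start; "moment": the same for the moment, N m; "opening": finger opening in mm.
Only numpy, scipy, OpenCV 4.12 (cv2) and the standard library are available. Lean on these libraries where they do the work, as an engineer would, in place of code of your own. Each camera call takes 0.05 s, during which the arm holds its last target.

## Working session

There is one attempt and no reset: what is moved stays moved. The work goes in short steps, Python scripts to look and compute and a tool call to move; the robot and the scene stay as the last step left them, time stands still between calls to the robot, and variables do not carry over. Pictures are saved under pics/ and viewed, and the job is handed in when it is done.

Besides the shell and the picture viewer there is one more tool, called after "Emit:" by a JSON object that holds its "fn" and its "kwargs". apply_moves: Moves the arm, as the interface text tells. Its arguments: {"type":"object","properties":{"motion":{"type":"array","items":{"type":"number"}},"force":{"type":"number"}},"required":["motion"]}

```bash
mkdir -p pics; python3 - <<'E'
from workcell import readout, imaging, r
import cv2, numpy as np
np.set_printoptions(precision=4,suppress=True)
print(readout.observe())
for n in ["scene","top","wrist"]:
    c=imaging.capture(n); cv2.imwrite(f"pics/{n}0.png",c["color"])
    print(n,{k:v for k,v in c.items() if k!="color"})
E
```

```text
{'t': 0.0, 'joints': array([-1.3246,  0.1245,  1.6517, -0.    ,  1.3675, -0.0826]), 'joint_vel': array([-0.0007,  0.0009, -0.0008, -0.0015,  0.0017,  0.0004]), 'joint_efforts': array([ -0.0003, -42.3611, -36.545 ,  -0.0001,   0.007 ,   0.    ]), 'tcp_pos': array([ 209.7234, -614.5924,  230.0403]), 'orientation': array([-2.554 ,  1.8271,  0.0025]), 'contact_force': array([-0.8298,  0.537 ,  0.2486]), 'moment': array([ 0.0219, -0.008 ,  0.0111]), 'opening': 85.66345333920496}
scene {'vfov': 55.42876833781417, 'cx': 318.85897420167714, 'cy': 244.1882604668712, 'pose': array([[ -0.7526,   0.5357,  -0.3829, 917.5707],
       [  0.6582,   0.5975,  -0.458 , 451.3292],
       [ -0.0165,  -0.5967,  -0.8023, 886.3282],
       [  0.    ,   0.    ,   0.    ,   1.    ]])}
top {'vfov': 49.208322705047664, 'cx': 321.5414753137255, 'cy': 242.8550974716235, 'pose': array([[   0.0021,   -0.9848,    0.1739,  307.8925],
       [  -0.9999,    0.0007,    0.0159,   -1.9664],
       [  -0.0158,   -0.1739,   -0.9846, 1324.5853],
       [   0.    ,    0.    ,    0.    ,    1.    ]])}
wrist {'vfov': 64.37503948642879, 'cx': 321.9255151649956, 'cy': 233.62330914531623, 'mount': array([[   1.    ,    0.0005,    0.    ,   -0.1086],
       [  -0.0005,    0.9594,    0.282 ,  -71.6339],
       [   0.0001,   -0.282 ,    0.9594, -143.9987],
       [   0.    ,    0.    ,    0.    ,    1.    ]])}
```

View pics/top0.png

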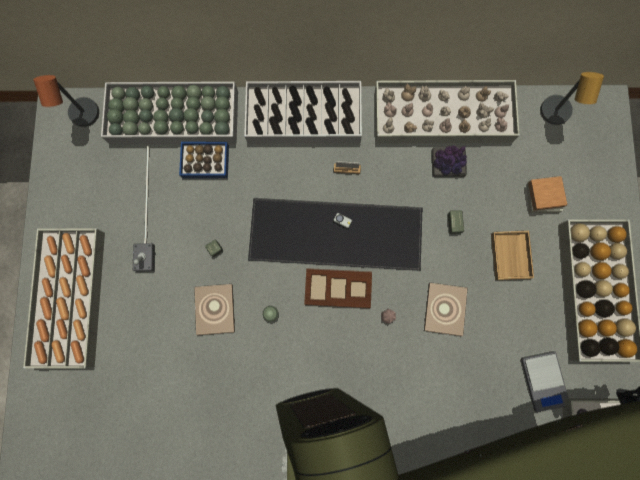

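View pics/scene0.png

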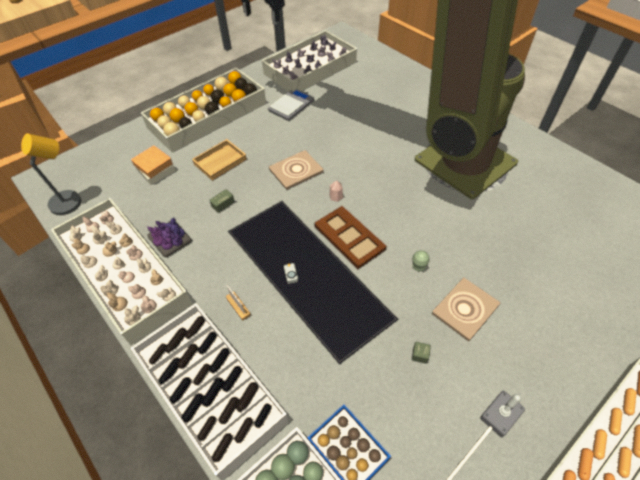

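View pics/wrist0.png

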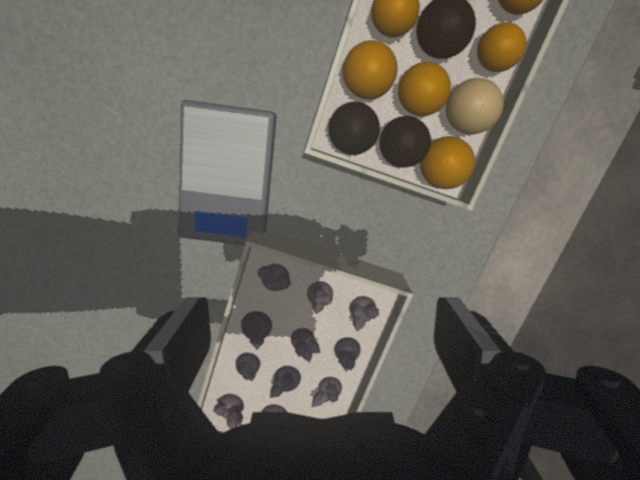

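```bash
cat > h.py <<'E'
from workcell import readout, imaging, r
import cv2, numpy as np
from scipy.spatial.transform import Rotation as R
np.set_printoptions(precision=3,suppress=True)
def cam(n):
    s=readout.observe(); c=imaging.capture(n)
    P=c.get("pose")
    if P is None:
        T=np.eye(4); T[:3,:3]=R.from_rotvec(s["orientation"]).as_matrix(); T[:3,3]=s["tcp_pos"]; P=T@c["mount"]
    c["P"]=np.array(P); c["f"]=240/np.tan(np.radians(c["vfov"])/2); return c
def w(c,uv,z):
    uv=np.atleast_2d(uv).astype(float)
    d=np.c_[(uv[:,0]-c["cx"])/c["f"],(uv[:,1]-c["cy"])/c["f"],np.ones(len(uv))]@c["P"][:3,:3].T
    o=c["P"][:3,3]; return o+d*((z-o[2])/d[:,2])[:,None]
def px(c,p):
    q=(np.atleast_2d(p)-c["P"][:3,3])@c["P"][:3,:3]
    return np.c_[c["cx"]+c["f"]*q[:,0]/q[:,2],c["cy"]+c["f"]*q[:,1]/q[:,2]]
def save(c,n,box=None,s=1,pts=None):
    im=c["color"].copy()
    if box: x0,y0,x1,y1=box; im=im[y0:y1,x0:x1]
    im=cv2.resize(im,None,fx=s,fy=s,interpolation=cv2.INTER_CUBIC); cv2.imwrite(f"pics/{n}.png",im)
def rect(P):
    """world pts -> centre, yaw deg of long side, long, short"""
    (c,(a,b),t)=cv2.minAreaRect(np.float32(P[:,:2]))
    if a<b: a,b,t=b,a,t+90
    t=(t+90)%180-90
    return np.array([c[0],c[1],t,a,b])
def mv(targets,yaw=None):
    """targets: list of (x,y,z[,yawdeg]); tool x at yaw in world, tool down. prints tool shift numbers"""
    s=readout.observe(); p=s["tcp_pos"]; M=R.from_rotvec(s["orientation"])
    tx=M.as_matrix()[:,0]; cur=np.degrees(np.arctan2(tx[1],tx[0]))
    print("at",p,"yaw",round(cur,2),"t",round(s["t"],2),"open",round(s["opening"],1),"F",s["contact_force"],"j",s["joints"])
    for t in targets:
        y=t[3] if len(t)>3 else cur
        y=cur+((y-cur+90)%180-90) if len(t)<5 else y
        G=R.from_euler("z",y,degrees=True)*R.from_euler("x",180,degrees=True)
        d=M.inv().apply(np.array(t[:3])-p)/250; a=(M.inv()*G).as_rotvec()/np.pi
        print("  ",t,"->",np.round(np.r_[d,a],3).tolist(),"rows>=",max(int(np.ceil(np.linalg.norm(d)*6)),int(np.ceil(np.linalg.norm(a)*180/7.16))))
E
python3 - <<'E'
from h import *
c=cam("top"); save(c,"top_a",(190,150,540,350),2.2); save(c,"top_sw",(110,220,240,350),5)
im=c["color"]; hsv=cv2.cvtColor(im,cv2.COLOR_BGR2HSV)
for n,(u,v) in dict(mat=(300,250),stand=(329,290),slabL=(203,290),slabR=(455,290),st1=(214,248),st2=(456,222),loupe=(340,220),tray=(512,256),sw=(138,262),table=(400,350)).items(): print(n,hsv[v,u],im[v,u])
# mat
m=cv2.inRange(im,(0,0,0),(60,60,60)); m[:190]=0; m[275:]=0;m[:,:240]=0; m[:,430:]=0
cs,_=cv2.findContours(m,0,2); k=max(cs,key=cv2.contourArea); print("mat",rect(w(c,k[:,0],0)))
for n,p in dict(slabL=(214,308),slabR=(445,309),stand=(338,288),st1=(214,248),st2=(456,222),loupe=(342,220),tray=(512,256),sw=(143,257),egg=(270,313),quartz=(388,316),card=(347,168)).items(): print(n,w(c,p,10))
E
```

```text
mat [45 10 49] [47 49 48]
stand [ 11 144  83] [36 54 83]
slabL [ 17  71 162] [117 142 162]
slabR [ 16  67 167] [123 147 167]
st1 [ 39  51 105] [ 84 105  99]
st2 [ 40  48 111] [ 90 111 104]
loupe [103  14 124] [124 121 117]
tray [ 18 119 167] [ 89 135 167]
sw [ 40  15 101] [ 95 101  99]
table [ 33  20 129] [119 129 128]
mat [565.785 -15.948  86.501 436.637 162.505]
slabL [[374.812 287.915  10.   ]]
slabR [[ 373.07  -287.599   10.   ]]
stand [[425.044 -22.229  10.   ]]
st1 [[526.916 293.676  10.   ]]
st2 [[ 593.905 -324.158   10.   ]]
loupe [[599.553 -33.079  10.   ]]
tray [[ 506.043 -461.083   10.   ]]
sw [[503.761 474.407  10.   ]]
egg [[362.606 147.403  10.   ]]
quartz [[ 355.635 -146.007   10.   ]]
card [[738.487 -46.784  10.   ]]
```

View pics/top_a.png

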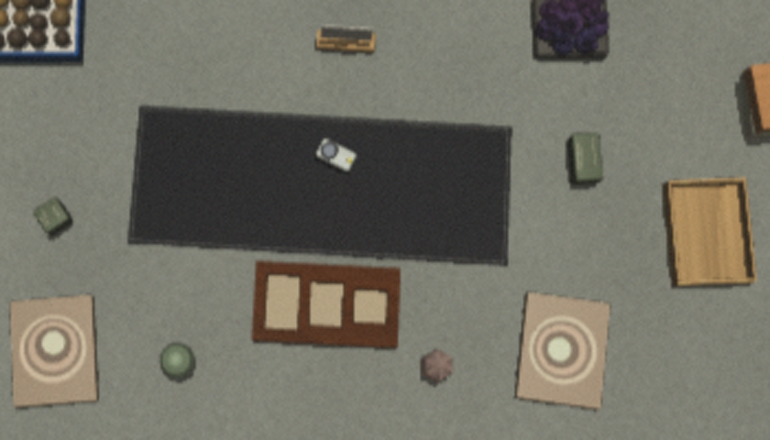

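View pics/top_sw.png

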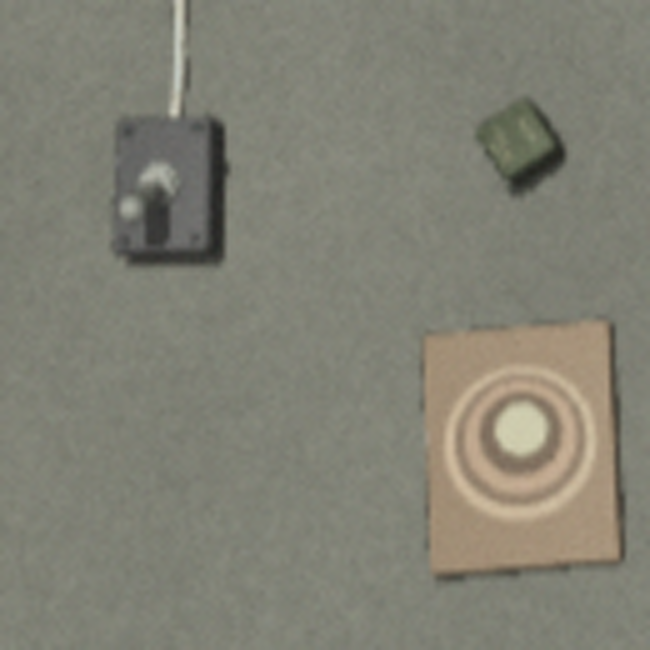

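```bash
cat > det.py <<'E'
from h import *
def top(verbose=True):
    c=cam("top"); im=c["color"]; hsv=cv2.cvtColor(im,cv2.COLOR_BGR2HSV)
    out={}
    def big(mask,box,z,name):
        m=np.zeros_like(mask); x0,y0,x1,y1=box; m[y0:y1,x0:x1]=mask[y0:y1,x0:x1]
        cs,_=cv2.findContours(cv2.morphologyEx(m,cv2.MORPH_OPEN,np.ones((2,2))),0,2)
        for k in cs:
            if cv2.contourArea(k)>60:
                q=rect(w(c,k[:,0],z)); print(name,q,"px",k[:,0].mean(0).round(0))
    slab=cv2.inRange(hsv,(5,40,110),(28,110,230)); big(slab,(170,180,480,350),14,"slab?")
    red=cv2.inRange(hsv,(3,110,40),(16,255,130)); big(red,(230,180,430,330),18,"stand?")
    st=cv2.inRange(hsv,(32,38,40),(70,120,135)); big(st,(170,180,480,350),30,"stone?")
    lo=cv2.inRange(im,(75,75,75),(255,255,255)); big(lo,(262,208,412,260),16,"loupe?")
    tr=cv2.inRange(hsv,(5,85,80),(28,200,255)); big(tr,(480,215,540,290),22,"tray?")
    g=cv2.inRange(hsv,(0,0,60),(180,60,112)); big(g,(125,235,165,280),25,"sw?")
    return c
if __name__=="__main__": top()
E
python3 det.py; python3 - <<'E'
from h import *
c=cam("scene"); save(c,"sc_sw",(460,370,560,450),6)
E
```

```text
slab? [ 355.569 -151.748   88.914   27.167   24.569] px [390. 316.]
slab? [370.127 285.854   4.808 120.977  94.162] px [215. 307.]
slab? [ 371.365 -291.554   -8.183  120.721   94.592] px [447. 310.]
slab? [419.721 -74.601  -0.46   35.168  34.993] px [361. 290.]
slab? [422.223 -24.602  -0.346  49.923  35.082] px [338. 288.]
slab? [424.489  25.654  -2.705  61.064  36.773] px [318. 288.]
stand? [421.87  -24.356  87.128 162.891  88.09 ] px [337. 290.]
stone? [359.346 142.647 -89.053  34.437  34.218] px [271. 315.]
stone? [521.448 288.539  34.796  34.434  31.734] px [215. 249.]
stone? [ 587.422 -322.186    2.747   57.252   32.956] px [455. 225.]
loupe? [595.877 -36.287  62.82   44.678  24.476] px [344. 221.]
tray? [ 505.009 -461.534    2.847  120.615   89.134] px [519. 259.]
sw? [496.639 465.036   0.013  76.328  57.58 ] px [143. 260.]
```

View pics/sc_sw.png

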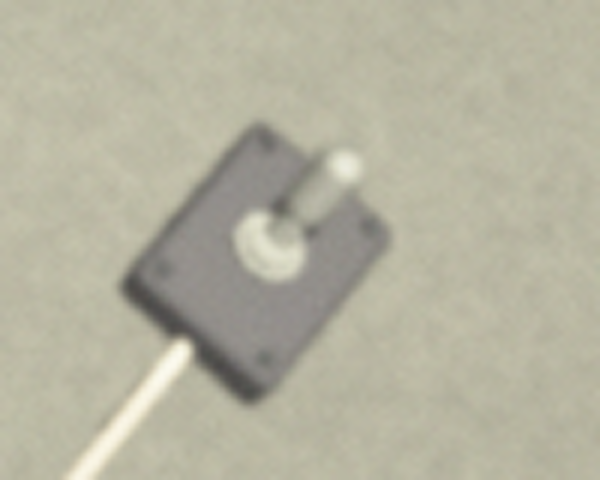

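```bash
python3 - <<'E'
from h import *
mv([(596,-36,180,-27.2)])
E
```

```text
at [ 209.801 -614.987  230.882] yaw -71.16 t 0.3 open 85.4 F [-0.266 -0.518 -0.791] j [-1.325  0.124  1.651 -0.     1.367 -0.083]
   (596, -36, 180, -27.2) -> [-1.693, -2.21, 0.205, -0.0, 0.0, -0.244] rows>= 17
```

Emit:
{"fn": "apply_moves", "kwargs": {"motion": [-0.85,-1.0,0.1,0,0,-0.12,0.7,-0.85,-1.0,0.1,0,0,-0.12,0.7,-0.85,-1.0,0.1,0,0,-0.12,0.7,-0.85,-1.0,0.1,0,0,-0.12,0.7,-0.85,-1.0,0.1,0,0,-0.12,0.7,-0.85,-1.0,0.1,0,0,-0.12,0.7,-0.85,-1.0,0.1,0,0,-0.12,0.7,-0.85,-1.0,0.1,0,0,-0.12,0.7]}}

```text
t: 0.97
tcp_pos: [378.5, -331.2, 206.3]
orientation: [-2.852, 1.317, -0.001]
contact_force: [-0.1, 0.1, 0.1]
opening: 59.5
```

```bash
python3 - <<'E'
from h import *
mv([(596,-36,180,-27.2)])
E
```

```text
at [ 378.541 -331.159  206.253] yaw -49.55 t 0.97 open 59.5 F [-0.098  0.077  0.148] j [-0.826 -0.191  2.     0.     1.333  0.039]
   (596, -36, 180, -27.2) -> [-0.334, -1.428, 0.105, -0.0, -0.0, -0.124] rows>= 9
```

Emit:
{"fn": "apply_moves", "kwargs": {"motion": [-0.23,-1.0,0.1,0,0,-0.124,0.6,-0.23,-1.0,0.1,0,0,-0.124,0.6,-0.23,-1.0,0.1,0,0,-0.124,0.6,-0.23,-1.0,0.1,0,0,-0.124,0.6,-0.23,-1.0,0.1,0,0,-0.124,0.6,-0.23,-1.0,0.1,0,0,-0.124,0.6,-0.23,-1.0,0.1,0,0,-0.124,0.6,-0.23,-1.0,0.1,0,0,-0.124,0.6]}}

```text
t: 1.63
tcp_pos: [531.7, -125.1, 180.9]
orientation: [-3.055, 0.733, 0.001]
contact_force: [0.9, 0.4, 0.3]
opening: 51.5
```

```bash
python3 - <<'E'
from h import *
mv([(596,-36,180,-27.2),(596,-36,60,-27.2)])
c=cam("wrist"); save(c,"w1"); print(px(c,[[595.9,-36.3,16]]))
E
```

```text
at [ 531.668 -125.15   180.852] yaw -26.99 t 1.63 open 51.5 F [0.893 0.439 0.349] j [-0.33  -0.068  1.933  0.     1.278  0.141]
   (596, -36, 180, -27.2) -> [0.067, -0.435, 0.003, 0.0, 0.0, 0.001] rows>= 3
   (596, -36, 60, -27.2) -> [0.068, -0.435, 0.483, 0.0, 0.0, 0.001] rows>= 4
[[344.891  70.756]]
```

View pics/w1.png

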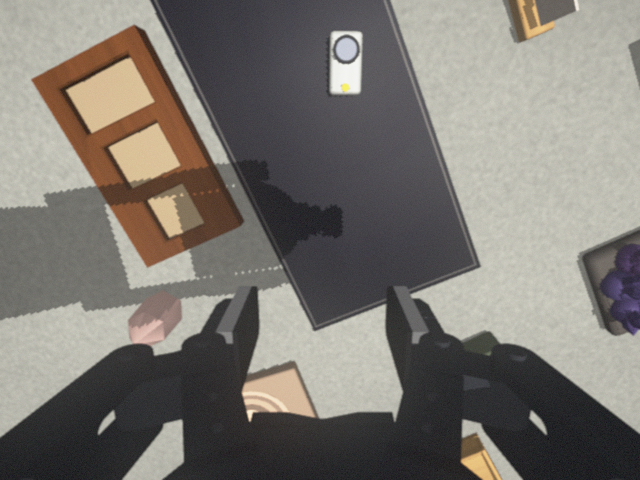

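```bash
cat > wdet.py <<'E'
from h import *
def wdet(c=None,lo_=None):
    c=c or cam("wrist"); im=c["color"]; hsv=cv2.cvtColor(im,cv2.COLOR_BGR2HSV)
    lo=cv2.inRange(hsv,(0,0,130),(180,40,255)); st=cv2.inRange(hsv,(32,38,30),(75,140,160)); red=cv2.inRange(hsv,(3,110,40),(16,255,200)); felt=cv2.inRange(hsv,(10,50,100),(28,120,255))
    for n,m,z,A in (("loupe",lo,16,(700,1600)),("stone",st,30,(700,2600)),("stand",red,18,(8000,20000)),("felt/slab",felt,14,(900,14000)),("felt8",felt,8,(900,3000))):
        cs,_=cv2.findContours(cv2.morphologyEx(m,cv2.MORPH_OPEN,np.ones((3,3))),0,2)
        for k in cs:
            if cv2.contourArea(k)<250: continue
            b=cv2.boundingRect(k); edge=b[0]<2 or b[1]<2 or b[0]+b[2]>638 or b[1]+b[3]>478
            q=rect(w(c,k[:,0],z))
            if A[0]<q[3]*q[4]<A[1]: print(n,q,"px",k[:,0].mean(0).round(0),"EDGE" if edge else "")
    return c
if __name__=="__main__": wdet()
E
python3 wdet.py; python3 - <<'E'
from h import *
c=cam("wrist")
print(w(c,[[134,26],[33,78],[149,266],[242,222]],18)); print(w(c,[[479,266],[316,329]],0))
c=cam("top"); 
print(w(c,[[421,207],[420,269]],0))
E
```

```text
loupe [599.017 -31.68   63.276  43.239  23.2  ] px [347.  72.] 
stand [426.477 -19.561  87.202 164.397  93.968] px [139. 142.] 
felt/slab [ 552.911 -439.129  -75.261   41.841   22.107] px [477. 464.] EDGE
felt/slab [ 406.121 -271.771   81.116   68.183   64.318] px [275. 391.] 
felt/slab [422.279 -70.064  87.26   38.24   34.827] px [174. 209.] 
felt/slab [424.859 -20.257  -2.727  46.916  37.41 ] px [143. 152.] 
felt/slab [427.528  29.858  -2.827  58.768  35.94 ] px [111.  93.] 
felt8 [ 552.704 -446.391  -75.261   42.648   22.533] px [477. 464.] EDGE
felt8 [419.551 -70.205  87.26   38.978  35.499] px [174. 209.] 
felt8 [422.18  -19.438  -2.727  47.822  38.132] px [143. 152.] 
felt8 [424.901  31.644  -2.827  59.901  36.634] px [111.  93.] 
[[ 472.404   57.378   18.   ]
 [ 384.661   63.044   18.   ]
 [ 376.061 -101.975   18.   ]
 [ 467.309 -104.771   18.   ]]
[[ 632.809 -241.553    0.   ]
 [ 470.836 -231.117    0.   ]]
[[ 635.935 -237.999    0.   ]
 [ 474.283 -230.484    0.   ]]
```

Emit:
{"fn": "apply_moves", "kwargs": {"motion": [0.072,-0.445,0.2,0,0,0,0.6,0.072,-0.445,0.2,0,0,0,0.6,0.072,-0.445,0.2,0,0,0,0.6,0.072,-0.445,0.2,0,0,0,0.6,0.072,-0.445,0.2,0,0,0,0.6,0.072,-0.445,0.2,0,0,0,0.6]}}

```text
t: 2.33
tcp_pos: [597.5, -38.2, 131.6]
orientation: [3.052, -0.742, 0.0]
contact_force: [-0.8, -1.0, -0.0]
opening: 51.3
```

```bash
python3 - <<'E'
from wdet import *
mv([])
c=wdet(); save(c,"w2")
E
```

```text
at [597.464 -38.167 131.598] yaw -27.32 t 2.33 open 51.3 F [-0.834 -1.022 -0.03 ] j [-0.153  0.094  1.856 -0.001  1.191  0.324]
loupe [599.284 -30.794  62.706  43.975  24.202] px [318. 224.] 
stand [429.025  -5.504  87.43  135.388  98.977] px [110. 276.] EDGE
felt/slab [425.207 -19.541  -3.236  43.976  37.01 ] px [111. 306.] 
felt/slab [427.905  30.017  -2.625  56.1    37.94 ] px [ 72. 247.] 
felt/slab [735.551 -43.072  85.34   70.717  25.48 ] px [504. 138.] 
felt8 [420.502 -20.578  -3.236  44.985  37.859] px [111. 306.] 
felt8 [423.262  30.117  -2.625  57.387  38.81 ] px [ 72. 247.] 
felt8 [737.965 -44.649  85.34   72.339  26.065] px [504. 138.]
```

View pics/w2.png

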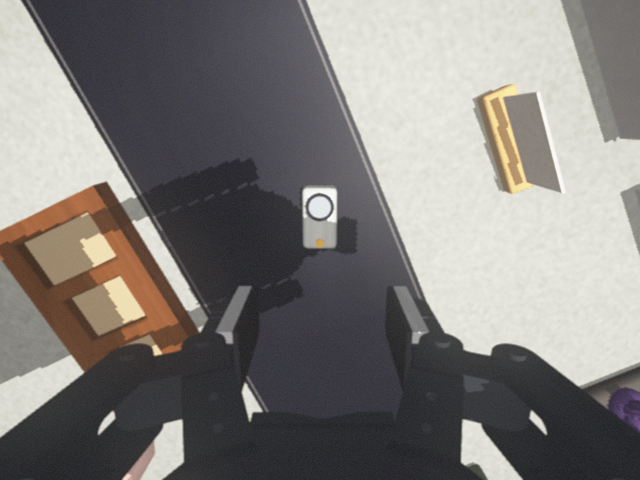

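```bash
python3 - <<'E'
from wdet import *
c=wdet();mv([(599.2,-31,130,-27.2),(599.2,-31,4,-27.2)])
E
```

```text
loupe [599.397 -30.679  62.665  43.32   23.885] px [320. 223.] 
stand [429.122  -5.727  87.515 135.725  98.993] px [112. 273.] EDGE
felt/slab [425.197 -19.558  -3.397  44.003  37.035] px [109. 305.] 
felt/slab [428.068  30.076  -2.431  56.486  37.842] px [ 72. 248.] 
felt/slab [735.54  -43.094  85.271  70.693  25.436] px [503. 136.] 
felt8 [420.502 -20.587  -3.397  45.01   37.882] px [109. 305.] 
felt8 [423.439  30.183  -2.431  57.779  38.708] px [ 72. 248.] 
felt8 [737.946 -44.661  85.271  72.311  26.018] px [503. 136.] 
at [597.724 -38.478 132.494] yaw -27.37 t 2.43 open 51.4 F [ 1.179 -0.306 -0.143] j [-0.154  0.093  1.856 -0.     1.191  0.324]
   (599.2, -31, 130, -27.2) -> [-0.009, -0.029, 0.01, -0.0, -0.001, -0.001] rows>= 1
   (599.2, -31, 4, -27.2) -> [-0.009, -0.029, 0.514, -0.0, -0.001, -0.001] rows>= 4
```

Emit:
{"fn": "apply_moves", "kwargs": {"motion": [-0.006,-0.03,0.1,0,0,0,0.6,-0.006,-0.03,0.3,0,0,0,0.6,-0.006,-0.03,0.45,0,0,0,0.6,-0.006,-0.03,0.51,0,0,0,0.6,-0.006,-0.03,0.51,0,0,0,0.6,-0.006,-0.03,0.51,0,0,0,0,-0.006,-0.03,0.51,0,0,0,0,-0.006,-0.03,0.51,0,0,0,0,-0.006,-0.03,0.51,0,0,0,0,-0.006,-0.03,0.51,0,0,0,0], "force": 40}}

```text
t: 3.27
tcp_pos: [602.1, -30.1, 7.0]
orientation: [3.053, -0.74, 0.008]
contact_force: [-0.8, -1.6, 6.5]
opening: 22.7
```

```bash
python3 - <<'E'
from wdet import *
mv([(599.2,-31,120),(505,-461,120,-87.2),(505,-461,14,-87.2)])
E
```

```text
at [602.065 -30.061   6.993] yaw -27.24 t 3.27 open 22.7 F [-0.768 -1.581  6.529] j [-0.139  0.256  1.909 -0.001  0.972  0.337]
   (599.2, -31, 120) -> [-0.006, 0.008, -0.452, -0.0, -0.002, 0.0] rows>= 3
   (505, -461, 120, -87.2) -> [0.446, 1.71, -0.452, -0.001, -0.001, 0.333] rows>= 11
   (505, -461, 14, -87.2) -> [0.444, 1.71, -0.028, -0.001, -0.001, 0.333] rows>= 11
```

Emit:
{"fn": "apply_moves", "kwargs": {"motion": [0,0,-0.2,0,0,0,0,0,0,-0.4,0,0,0,0,0.26,1.0,-0.45,0,0,0.333,0,0.26,1.0,-0.45,0,0,0.333,0,0.26,1.0,-0.45,0,0,0.333,0,0.26,1.0,-0.45,0,0,0.333,0,0.26,1.0,-0.45,0,0,0.333,0,0.26,1.0,-0.45,0,0,0.333,0,0.26,1.0,-0.45,0,0,0.333,0,0.26,1.0,-0.45,0,0,0.333,0]}}

```text
t: 4.1
tcp_pos: [542.9, -285.2, 118.1]
orientation: [-2.314, 2.125, -0.005]
contact_force: [-0.3, 0.4, -0.9]
opening: 22.3
```

```bash
python3 - <<'E'
from wdet import *
mv([(505,-461,100,-87.2),(505,-461,16,-87.2)])
c=cam("wrist"); save(c,"w3")
E
```

```text
at [ 542.861 -285.169  118.15 ] yaw -85.14 t 4.1 open 22.3 F [-0.347  0.363 -0.862] j [-0.571  0.137  1.834 -0.001  1.168  0.915]
   (505, -461, 100, -87.2) -> [0.688, 0.211, 0.074, -0.001, -0.001, 0.011] rows>= 5
   (505, -461, 16, -87.2) -> [0.687, 0.211, 0.41, -0.001, -0.001, 0.011] rows>= 5
```

View pics/w3.png

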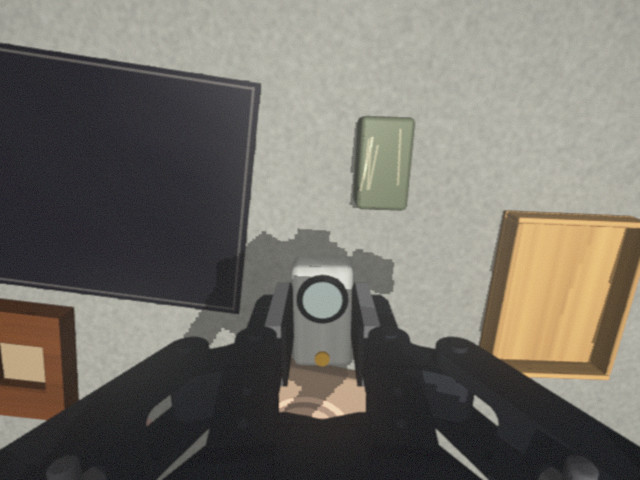

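Emit:
{"fn": "apply_moves", "kwargs": {"motion": [0.688,0.211,0.0,0,0,0.01,0,0.688,0.211,0.0,0,0,0.01,0,0.688,0.211,0.0,0,0,0.01,0,0.688,0.211,0.0,0,0,0.01,0,0.688,0.211,0.2,0,0,0.01,0,0.688,0.211,0.35,0,0,0.01,0,0.688,0.211,0.41,0,0,0.01,0,0.688,0.211,0.415,0,0,0.01,0,0.688,0.211,0.415,0,0,0.01,0.4,0.688,0.211,0.415,0,0,0.01,0.4]}}

```text
t: 4.98
tcp_pos: [507.7, -457.5, 13.3]
orientation: [-2.293, 2.147, -0.001]
contact_force: [0.6, 0.5, -0.5]
opening: 34.3
```

```bash
python3 - <<'E'
from wdet import *
mv([(505,-461,130,-87.2)])
E
```

```text
at [ 507.651 -457.483   13.312] yaw -86.22 t 4.98 open 34.3 F [ 0.612  0.461 -0.521] j [-0.812  0.401  1.709  0.     1.031  0.693]
   (505, -461, 130, -87.2) -> [0.014, 0.011, -0.467, -0.0, -0.0, 0.005] rows>= 3
```

Emit:
{"fn": "apply_moves", "kwargs": {"motion": [0,0,-0.2,0,0,0,0.5,0,0,-0.35,0,0,0,0.5,0,0,-0.5,0,0,0,0.5,-0.5,0,-0.6,0,0,0,0.5,-0.5,0,-0.6,0,0,0,0.5,-0.5,0,-0.6,0,0,0,0.5,-0.5,0,-0.6,0,0,0,0.5]}}

```text
t: 5.57
tcp_pos: [499.8, -327.8, 166.0]
orientation: [-2.295, 2.142, -0.004]
contact_force: [1.1, -1.2, 0.6]
opening: 42.8
```

```bash
python3 - <<'E'
from wdet import *
mv([(352,-15.4,165,-93),(352,-15.4,3,-93)])
c=cam("wrist"); save(c,"w4")
E
```

```text
at [ 499.833 -327.815  166.049] yaw -86.03 t 5.57 open 42.8 F [ 1.074 -1.246  0.601] j [-0.671  0.057  1.834  0.002  1.247  0.83 ]
   (352, -15.4, 165, -93) -> [-1.288, 0.503, 0.002, -0.001, -0.0, 0.039] rows>= 9
   (352, -15.4, 3, -93) -> [-1.288, 0.506, 0.65, -0.001, -0.0, 0.039] rows>= 10
```

View pics/w4.png

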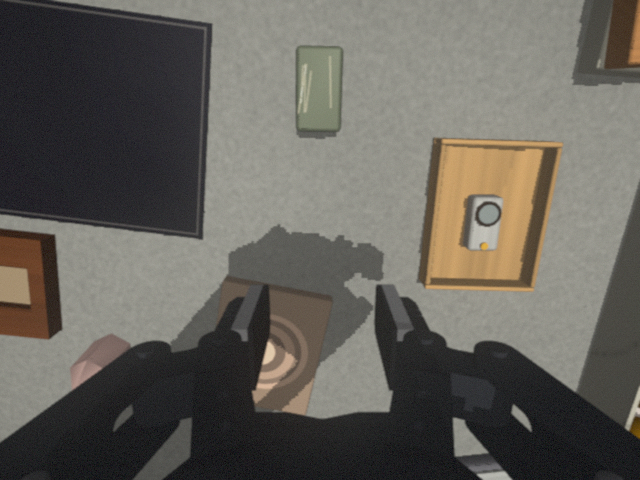

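Loupe is in the tray (486,225). Next, go behind the stand.

Emit:
{"fn": "apply_moves", "kwargs": {"motion": [-1.0,0.45,0.0,0,0,0.039,0.5,-1.0,0.45,0.0,0,0,0.039,0.5,-1.0,0.45,0.0,0,0,0.039,0.5,-1.0,0.45,0.0,0,0,0.039,0.5,-1.0,0.45,0.0,0,0,0.039,0.5,-1.0,0.45,0.0,0,0,0.039,0.5,-1.0,0.45,0.0,0,0,0.039,0.5,-1.0,0.45,0.0,0,0,0.039,0.5,-1.0,0.45,0.0,0,0,0.039,0.5]}}

```text
t: 6.37
tcp_pos: [371.2, -90.4, 163.7]
orientation: [-2.158, 2.282, -0.005]
contact_force: [0.7, 0.2, -0.2]
opening: 43.0
```

```bash
python3 - <<'E'
from wdet import *
c=wdet()
mv([(352,-15.4,120,-93),(352,-15.4,3,-93)])
save(c,"w5")
E
```

```text
stone [358.155 145.893 -16.423  42.518  24.574] px [ 17. 250.] EDGE
stand [424.68  -19.044  87.169 163.834  89.131] px [163. 132.] 
felt/slab [422.477 -70.107  86.806  37.589  36.283] px [292. 149.] 
felt/slab [425.006 -20.313  -3.195  48.126  36.202] px [219. 142.] 
felt/slab [ 373.353 -286.881   -7.85   119.338   94.918] px [566. 204.] EDGE
felt/slab [427.099  29.652  -2.793  59.451  34.653] px [155. 144.] 
felt8 [422.073 -69.618  86.806  38.356  37.024] px [292. 149.] 
felt8 [424.654 -18.807  -3.195  49.108  36.942] px [219. 142.] 
felt8 [426.789  32.178  -2.793  60.664  35.361] px [155. 144.] 
at [371.599 -91.072 163.737] yaw -93.29 t 6.42 open 42.8 F [-0.13  -0.542  0.162] j [-0.381 -0.477  2.286 -0.001  1.33   1.248]
   (352, -15.4, 120, -93) -> [-0.298, 0.096, 0.174, -0.001, -0.0, -0.002] rows>= 3
   (352, -15.4, 3, -93) -> [-0.299, 0.097, 0.642, -0.001, -0.0, -0.002] rows>= 5
```

View pics/w5.png

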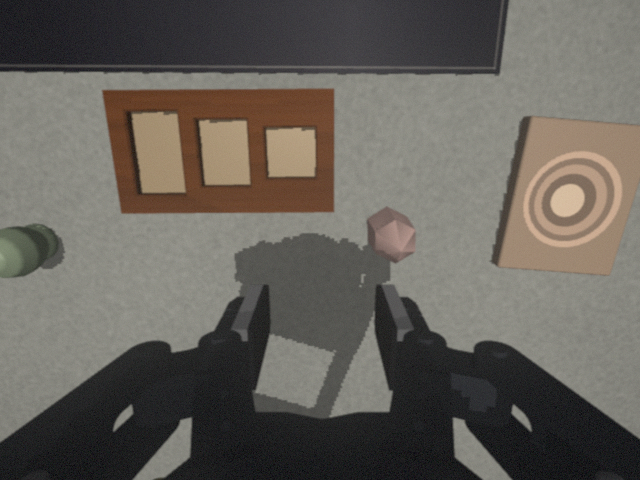

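Emit:
{"fn": "apply_moves", "kwargs": {"motion": [-0.3,0.1,0.1,0,0,0,0.5,-0.3,0.1,0.2,0,0,0,0.5,-0.3,0.1,0.3,0,0,0,0.5,-0.3,0.1,0.5,0,0,0,0.5,-0.3,0.1,0.64,0,0,0,0.5,-0.3,0.1,0.64,0,0,0,0.5,-0.3,0.1,0.64,0,0,0,0.5]}}

```text
t: 7.0
tcp_pos: [350.2, -15.0, 1.3]
orientation: [2.152, -2.285, -0.005]
contact_force: [-0.0, 0.5, 0.4]
opening: 42.5
```

```bash
python3 - <<'E'
from wdet import *
mv([(509,-25,3,-93)])
E
```

```text
at [350.228 -14.988   1.304] yaw -93.42 t 7.0 open 42.5 F [-0.02   0.534  0.423] j [-0.196 -0.309  2.472 -0.     0.983  1.434]
   (509, -25, 3, -93) -> [0.002, -0.636, -0.009, 0.001, 0.0, -0.002] rows>= 4
```

Emit:
{"fn": "apply_moves", "kwargs": {"motion": [0,-0.06,-0.008,0,0,0,0.5,0,-0.12,-0.008,0,0,0,0.5,0,-0.18,-0.008,0,0,0,0.5,0,-0.24,-0.008,0,0,0,0.5,0,-0.3,-0.008,0,0,0,0.5,0,-0.35,-0.008,0,0,0,0.5,0,-0.4,-0.008,0,0,0,0.5,0,-0.43,-0.008,0,0,0,0.5,0,-0.45,-0.008,0,0,0,0.5]}}

```text
t: 7.75
tcp_pos: [464.0, -21.7, 5.4]
orientation: [-2.154, 2.286, -0.001]
contact_force: [-1.8, -0.2, 1.3]
opening: 42.6
```

```bash
python3 - <<'E'
from wdet import *
mv([(509,-25,3,-93)])
c=wdet(); save(c,"w6"); import det; c=det.top(); save(c,"t6",(190,150,540,350),2.2)
E
```

```text
at [463.966 -21.72    5.373] yaw -93.41 t 7.75 open 42.6 F [-1.847 -0.212  1.321] j [-0.162 -0.022  2.221 -0.     0.942  1.468]
   (509, -25, 3, -93) -> [0.002, -0.181, 0.01, -0.0, -0.0, -0.002] rows>= 2
stand [519.412 -25.779  86.627 167.095  90.997] px [325. 171.] 
felt/slab [517.006 -74.995  -3.375  35.921  34.664] px [469. 178.] 
felt/slab [520.091 -25.755  -3.375  47.688  36.573] px [323. 147.] 
felt/slab [522.875  23.464  -3.378  59.12   34.784] px [173. 164.] 
felt8 [516.192 -77.173  -3.375  37.513  36.2  ] px [469. 178.] 
felt8 [519.413 -25.752  -3.375  49.801  38.194] px [323. 147.] 
felt8 [522.322  25.648  -3.378  61.74   36.325] px [173. 164.] 
slab? [ 356.749 -151.757   88.706   27.165   26.921] px [390. 315.]
slab? [369.924 285.762   4.513 120.896  94.385] px [213. 308.]
slab? [ 371.174 -291.621   -7.896  120.817   94.53 ] px [447. 310.]
stand? [557.312 -53.843  76.628 128.175  25.864] px [351. 238.]
stand? [524.381  44.337  -5.274  85.769  15.684] px [312. 247.]
stone? [359.383 142.581 -89.906  34.599  34.068] px [269. 314.]
stone? [520.536 287.44   35.005  35.844  32.387] px [214. 248.]
stone? [ 587.376 -320.715    3.005   57.308   35.341] px [455. 223.]
tray? [ 505.028 -461.423    2.545  120.588   88.741] px [518. 259.]
sw? [478.994 464.478  85.276  54.234  39.122] px [145. 267.]
sw? [516.599 468.58  -86.3    48.258  38.266] px [144. 249.]
```

View pics/w6.png

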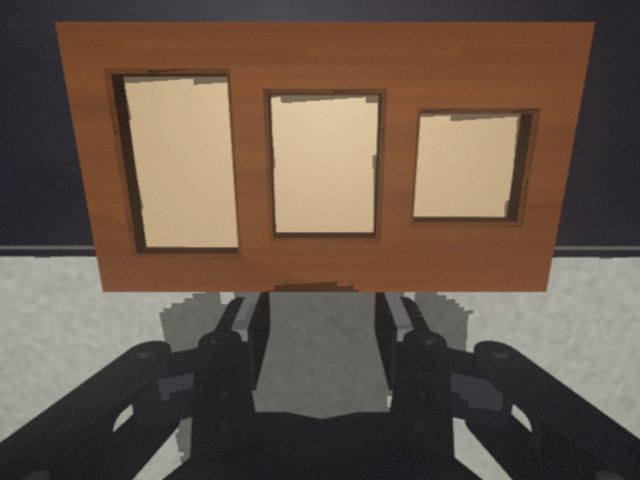

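View pics/t6.png

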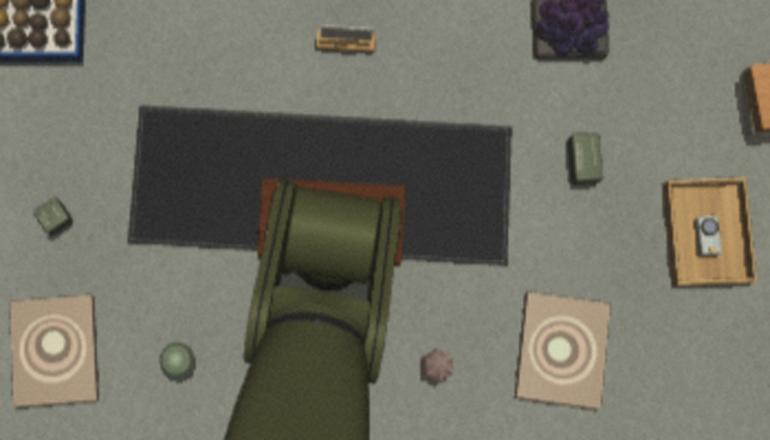

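Emit:
{"fn": "apply_moves", "kwargs": {"motion": [0,-0.05,0.008,0,0,0,0.5,0,-0.1,0.008,0,0,0,0.5,0,-0.14,0.008,0,0,0,0.5,0,-0.17,0.008,0,0,0,0.5,0,-0.185,0.008,0,0,0,0.5,0,-0.185,0.008,0,0,0,0.5,0,-0.1,0.0,0,0,0,0.5,0,-0.1,-0.2,0,0,0,0.9,0,-0.1,-0.5,0,0,0,0.9]}}

```text
t: 8.6
tcp_pos: [482.7, -21.6, 84.7]
orientation: [2.151, -2.281, -0.012]
contact_force: [0.8, -0.7, 0.8]
opening: 65.3
```

```bash
python3 - <<'E'
from wdet import *
c=wdet(); save(c,"w7")
mv([(585,-300,170,-87.3),(589,-319,125,-87.3)])
E
```

```text
stand [565.033 -28.215  86.658 166.337  89.77 ] px [323. 121.] EDGE
felt/slab [562.165 -77.655  -3.325  36.43   36.388] px [420.  98.] 
felt/slab [565.181 -28.114  -3.323  48.374  37.985] px [337. 102.] 
felt/slab [568.078  21.275  -3.372  60.329  36.456] px [226.  93.] 
felt8 [562.351 -79.106  -3.324  37.451  37.408] px [420.  98.] 
felt8 [565.452 -28.176  -3.323  49.731  39.05 ] px [337. 102.] 
felt8 [568.431  22.599  -3.372  62.021  37.478] px [226.  93.] 
at [491.084 -22.787  96.668] yaw -93.35 t 8.65 open 72.3 F [5.721 0.285 5.08 ] j [-0.156 -0.111  2.124  0.     1.118  1.474]
   (585, -300, 170, -87.3) -> [1.085, -0.443, -0.288, -0.003, -0.0, -0.034] rows>= 8
   (589, -319, 125, -87.3) -> [1.16, -0.461, -0.107, -0.003, -0.0, -0.034] rows>= 8
```

View pics/w7.png

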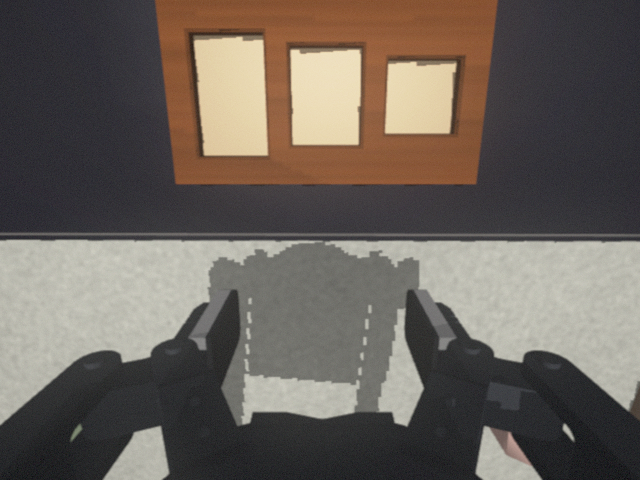

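Emit:
{"fn": "apply_moves", "kwargs": {"motion": [1.0,-0.44,-0.28,0,0,0.034,0.7,1.0,-0.44,-0.28,0,0,0.034,0.7,1.0,-0.44,-0.28,0,0,0.034,0.7,1.0,-0.44,-0.28,0,0,0.034,0.7,1.0,-0.44,-0.28,0,0,0.034,0.7,1.0,-0.44,-0.28,0,0,0.034,0.7,1.0,-0.44,-0.28,0,0,0.034,0.7,1.0,-0.44,-0.28,0,0,0.034,0.7]}}

```text
t: 9.32
tcp_pos: [585.0, -284.3, 160.8]
orientation: [-2.025, 2.401, -0.011]
contact_force: [0.9, -0.4, 0.6]
opening: 59.6
```

```bash
python3 - <<'E'
from wdet import *
c=wdet(); save(c,"w8")
mv([(589,-319,125,-87.3)])
E
```

```text
stone [ 593.429 -318.769    3.304   54.777   30.349] px [366. 200.] 
stand [564.604 -56.279  86.381 116.262  93.962] px [ 61. 282.] EDGE
felt/slab [ 409.908 -291.534   80.152   93.845   50.893] px [371. 400.] 
felt/slab [ 452.136 -460.525  -88.36    77.397   14.121] px [546. 333.] 
felt/slab [562.941 -78.646  -3.06   35.57   32.246] px [ 80. 285.] 
felt/slab [565.906 -28.798  -3.596  47.325  30.988] px [ 24. 292.] EDGE
felt/slab [ 553.638 -457.761  -77.365   94.685   53.23 ] px [527. 219.] 
felt8 [ 447.962 -463.924  -88.36    78.991   14.412] px [546. 333.] 
felt8 [561.049 -74.178  -3.06   36.303  32.911] px [ 80. 285.] 
felt8 [564.076 -23.302  -3.596  48.3    31.627] px [ 24. 292.] EDGE
at [ 583.815 -281.392  159.372] yaw -99.66 t 9.37 open 59.7 F [-0.306  0.457 -0.044] j [-0.532  0.17   1.722 -0.     1.245  1.208]
   (589, -319, 125, -87.3) -> [0.145, -0.045, 0.138, -0.001, -0.001, -0.069] rows>= 2
```

View pics/w8.png

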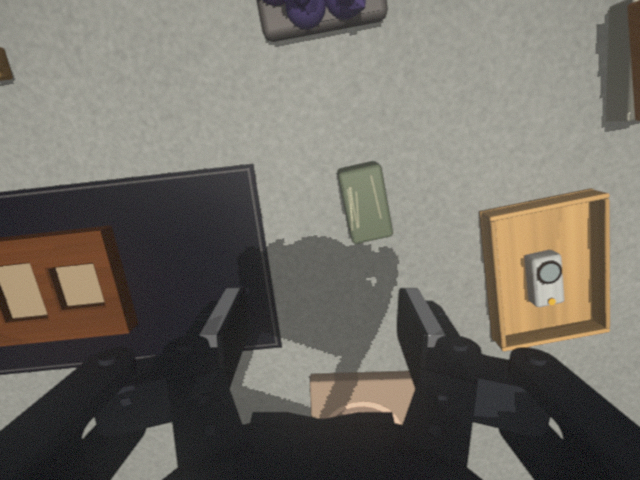

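Emit:
{"fn": "apply_moves", "kwargs": {"motion": [0.14,-0.05,0.14,0,0,-0.07,0.7,0.14,-0.05,0.14,0,0,-0.07,0.7,0.14,-0.05,0.14,0,0,-0.07,0.7,0.14,-0.05,0.14,0,0,-0.07,0.7,0.14,-0.05,0.14,0,0,-0.07,0.7]}}

```text
t: 9.78
tcp_pos: [589.4, -313.7, 123.5]
orientation: [-2.28, 2.161, -0.001]
contact_force: [-0.9, -0.0, -1.7]
opening: 59.8
```

```bash
python3 - <<'E'
from wdet import *
c=wdet(); c=wdet(); save(c,"w9")
mv([(590.5,-318.5,50,-87),(590.5,-318.5,12,-87)])
E
```

```text
stone [ 598.552 -318.812    4.453   44.064   29.868] px [330. 215.] 
felt/slab [ 565.601 -455.264  -86.9     95.825   13.8  ] px [524. 271.] 
felt8 [ 563.348 -458.707  -86.9     98.093   14.127] px [524. 271.] 
stone [ 598.644 -318.736    3.045   44.666   30.122] px [328. 219.] 
felt/slab [ 564.228 -455.635  -86.882   95.596   16.956] px [512. 274.] 
felt8 [ 561.943 -459.079  -86.882   97.853   17.356] px [512. 274.] 
at [ 589.84  -314.007  124.286] yaw -86.88 t 9.88 open 59.6 F [-0.331  0.65  -0.311] j [-0.57   0.245  1.698  0.     1.197  0.947]
   (590.5, -318.5, 50, -87) -> [0.018, -0.001, 0.297, -0.001, -0.0, 0.001] rows>= 2
   (590.5, -318.5, 12, -87) -> [0.018, -0.001, 0.449, -0.001, -0.0, 0.001] rows>= 3
```

View pics/w9.png

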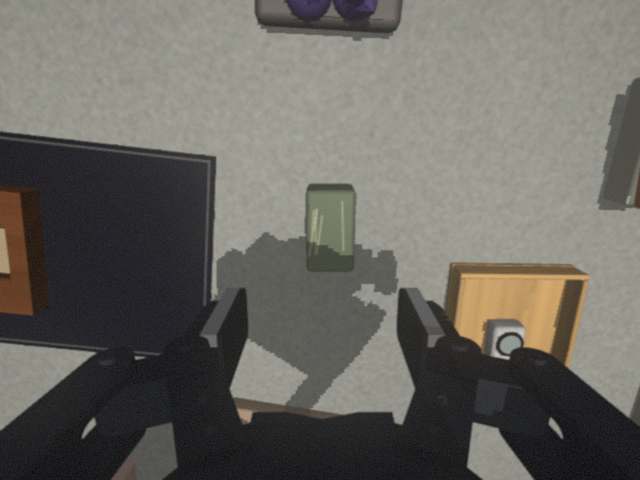

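```bash
python3 - <<'E'
from wdet import *
c=cam("wrist"); save(c,"w9z",(280,160,380,290),5)
print(w(c,[[307,270],[353,270],[307,192],[354,192],[307,184],[354,184]],30))
E
```

```text
[[ 565.663 -305.326   30.   ]
 [ 567.347 -336.103   30.   ]
 [ 618.378 -303.004   30.   ]
 [ 620.005 -332.629   30.   ]
 [ 623.442 -302.781   30.   ]
 [ 625.059 -332.231   30.   ]]
```

View pics/w9z.png

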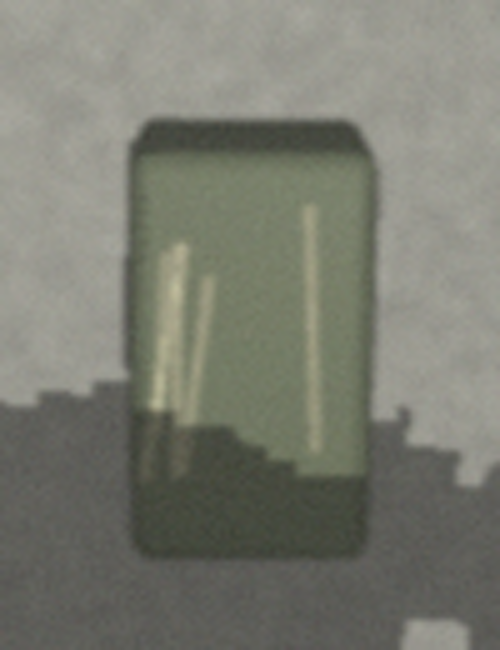

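```bash
python3 - <<'E'
from wdet import *
mv([(593,-319.2,50,-87),(593,-319.2,13,-87)])
E
```

```text
at [ 589.842 -314.176  124.292] yaw -86.87 t 9.93 open 59.6 F [ 0.45   0.016 -0.672] j [-0.57   0.245  1.697  0.     1.197  0.946]
   (593, -319.2, 50, -87) -> [0.02, -0.011, 0.297, -0.001, -0.0, 0.001] rows>= 2
   (593, -319.2, 13, -87) -> [0.02, -0.011, 0.445, -0.001, -0.0, 0.001] rows>= 3
```

Emit:
{"fn": "apply_moves", "kwargs": {"motion": [0.02,-0.011,0.1,0,0,0,0.7,0.02,-0.011,0.25,0,0,0,0.7,0.02,-0.011,0.38,0,0,0,0.7,0.02,-0.011,0.445,0,0,0,0.7,0.02,-0.011,0.445,0,0,0,0,0.02,-0.011,0.445,0,0,0,0,0.02,-0.011,0.445,0,0,0,0,0.02,-0.011,0.445,0,0,0,0,0.02,-0.011,0.445,0,0,0,0,0.02,-0.011,0.445,0,0,0,0], "force": 40}}

```text
t: 10.77
tcp_pos: [593.1, -320.2, 13.3]
orientation: [-2.281, 2.16, -0.004]
contact_force: [-0.2, 0.6, -1.3]
opening: 31.2
```

```bash
python3 - <<'E'
from wdet import *
mv([(560,-18,110,-93.3)])
E
```

```text
at [ 593.142 -320.234   13.314] yaw -86.88 t 10.77 open 31.2 F [-0.183  0.625 -1.314] j [-0.575  0.383  1.733 -0.     1.023  0.942]
   (560, -18, 110, -93.3) -> [-1.214, 0.066, -0.389, -0.001, -0.0, 0.036] rows>= 8
```

Emit:
{"fn": "apply_moves", "kwargs": {"motion": [0,0,-0.15,0,0,0,0,0,0,-0.3,0,0,0,0,-1.0,0.1,-0.43,0,0,0.035,0,-1.0,0.1,-0.43,0,0,0.035,0,-1.0,0.1,-0.43,0,0,0.035,0,-1.0,0.1,-0.43,0,0,0.035,0,-1.0,0.1,-0.43,0,0,0.035,0,-1.0,0.1,-0.43,0,0,0.035,0,-1.0,0.1,-0.43,0,0,0.035,0]}}

```text
t: 11.52
tcp_pos: [553.0, -66.1, 120.6]
orientation: [-2.163, 2.275, 0.001]
contact_force: [0.7, -0.0, -2.2]
opening: 31.1
```

```bash
python3 - <<'E'
from wdet import *
mv([(500,20,115,-93.35)])
E
```

```text
at [553.001 -66.086 120.624] yaw -92.91 t 11.52 open 31.1 F [ 0.731 -0.033 -2.215] j [-0.217  0.015  1.959  0.003  1.167  1.404]
   (500, 20, 115, -93.35) -> [-0.333, 0.229, 0.023, -0.0, 0.001, 0.002] rows>= 3
```

Emit:
{"fn": "apply_moves", "kwargs": {"motion": [-0.333,0.229,0.023,0,0,0.002,0,-0.333,0.229,0.023,0,0,0.002,0,-0.333,0.229,0.023,0,0,0.002,0,-0.333,0.229,0.023,0,0,0.002,0,-0.333,0.229,0.023,0,0,0.002,0,-0.333,0.229,0.023,0,0,0.002,0]}}

```text
t: 12.02
tcp_pos: [502.0, 14.3, 114.2]
orientation: [-2.151, 2.288, -0.003]
contact_force: [-0.1, -0.3, -1.3]
opening: 30.9
```

```bash
python3 - <<'E'
from wdet import *
c=wdet(); mv([]); c=wdet();save(c,"w10"); mv([])
E
```

```text
loupe [325.831 138.043 -44.093  74.814  13.971] px [181. 453.] EDGE
loupe [313.439 -85.862  35.74   78.454  15.527] px [458. 449.] EDGE
stand [565.622 -28.459  86.489 166.379  90.332] px [434. 144.] 
felt/slab [397.781 252.751   0.425  83.759  23.358] px [ 21. 387.] EDGE
felt/slab [562.82  -77.754  -3.513  37.037  35.561] px [467. 126.] 
felt/slab [565.578 -27.881  -3.513  48.999  37.475] px [376. 113.] 
felt/slab [568.437  21.649  -3.205  61.583  37.876] px [308. 136.] 
felt8 [393.475 258.711   0.425  85.815  23.932] px [ 21. 387.] EDGE
felt8 [562.566 -79.909  -3.513  37.947  36.434] px [467. 126.] 
felt8 [565.391 -28.811  -3.513  50.202  38.396] px [376. 113.] 
felt8 [568.321  21.934  -3.205  63.095  38.806] px [308. 136.] 
at [502.127  13.967 114.158] yaw -93.59 t 12.07 open 31.0 F [-0.886  0.629 -2.236] j [-0.079 -0.102  2.084 -0.     1.159  1.555]
loupe [326.049 137.852 -44.092  74.829  13.954] px [181. 452.] EDGE
loupe [313.512 -86.007  35.693  78.456  15.526] px [458. 449.] EDGE
stand [565.449 -28.526  86.73  166.322  90.621] px [433. 139.] 
felt/slab [398.052 252.381  -0.293  83.759  23.595] px [ 22. 386.] EDGE
felt/slab [562.884 -77.827  -3.558  37.023  35.548] px [465. 123.] 
felt/slab [565.68  -27.964  -3.561  48.981  37.493] px [376. 113.] 
felt/slab [568.371  21.598  -3.557  60.953  38.033] px [302. 119.] 
felt8 [393.746 258.343  -0.293  85.817  24.175] px [ 22. 386.] EDGE
felt8 [562.627 -79.975  -3.558  37.932  36.421] px [465. 123.] 
felt8 [565.492 -28.888  -3.561  50.184  38.414] px [376. 113.] 
felt8 [568.248  21.891  -3.557  62.45   38.968] px [302. 119.] 
at [502.101  13.862 114.016] yaw -93.61 t 12.12 open 30.9 F [ 0.459  0.352 -1.912] j [-0.079 -0.102  2.084 -0.     1.159  1.555]
```

View pics/w10.png

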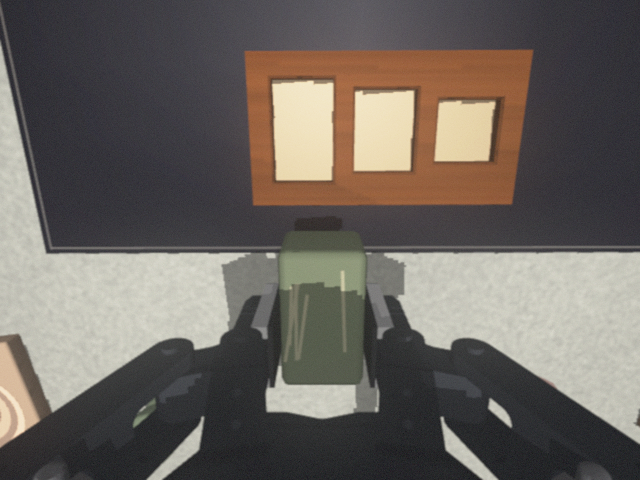

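```bash
python3 - <<'E'
from wdet import *
c=cam("wrist"); save(c,"w10z",(260,215,390,400),4)
s=readout.observe(); M=R.from_rotvec(s["orientation"])
P=w(c,[[280,249],[365,249],[283,384],[363,384]],s["tcp_pos"][2]+17)
print(M.inv().apply(P-s["tcp_pos"])); print(P.mean(0))
E
```

```text
[[-14.853 -28.655 -16.977]
 [ 15.05  -28.673 -16.973]
 [-15.363  27.283 -17.026]
 [ 16.077  27.266 -17.021]]
[502.672  13.585 130.878]
```

View pics/w10z.png

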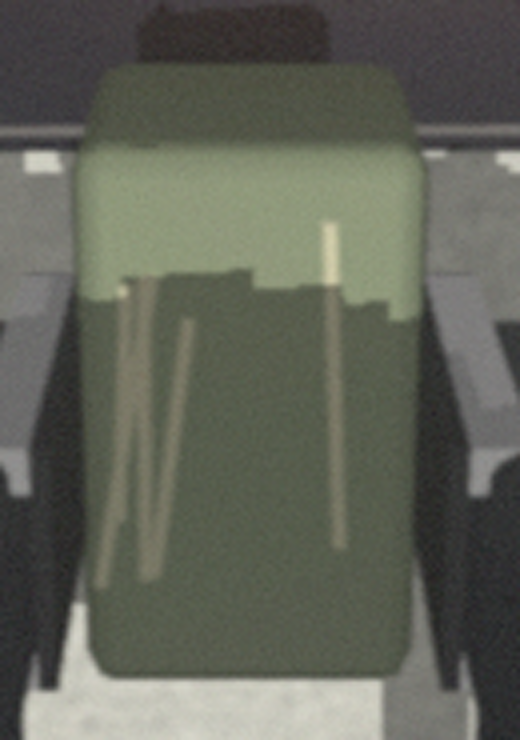

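```bash
python3 - <<'E'
from wdet import *
mv([(567.8,21.4,50,-93.4)])
E
```

```text
at [502.008  13.853 113.878] yaw -93.62 t 12.17 open 31.1 F [-0.366  0.629 -1.709] j [-0.079 -0.102  2.084 -0.     1.159  1.555]
   (567.8, 21.4, 50, -93.4) -> [-0.047, -0.261, 0.256, -0.0, -0.0, -0.001] rows>= 3
```

Emit:
{"fn": "apply_moves", "kwargs": {"motion": [-0.047,-0.261,0.0,0,0,-0.001,0,-0.047,-0.261,0.0,0,0,-0.001,0,-0.047,-0.261,0.15,0,0,-0.001,0,-0.047,-0.261,0.256,0,0,-0.001,0,-0.047,-0.261,0.256,0,0,-0.001,0,-0.047,-0.261,0.256,0,0,-0.001,0,-0.047,-0.261,0.256,0,0,-0.001,0]}}

```text
t: 12.75
tcp_pos: [568.0, 21.9, 50.6]
orientation: [-2.154, 2.286, -0.002]
contact_force: [0.0, 0.3, -1.4]
opening: 30.8
```

```bash
python3 - <<'E'
from wdet import *
mv([(567.8,21.4,30,-93.4),(567.8,21.4,22,-93.4)])
c=cam("wrist");save(c,"w11"); mv([])
E
```

```text
at [568.017  21.943  50.614] yaw -93.4 t 12.75 open 30.8 F [ 0.034  0.289 -1.449] j [-0.056  0.127  1.972 -0.     1.041  1.574]
   (567.8, 21.4, 30, -93.4) -> [0.002, 0.001, 0.082, -0.0, -0.0, -0.0] rows>= 1
   (567.8, 21.4, 22, -93.4) -> [0.002, 0.001, 0.114, -0.0, -0.0, -0.0] rows>= 1
at [568.613  22.021  51.529] yaw -93.39 t 12.8 open 30.7 F [-0.216  0.122 -1.431] j [-0.056  0.126  1.971 -0.     1.04   1.574]
```

View pics/w11.png

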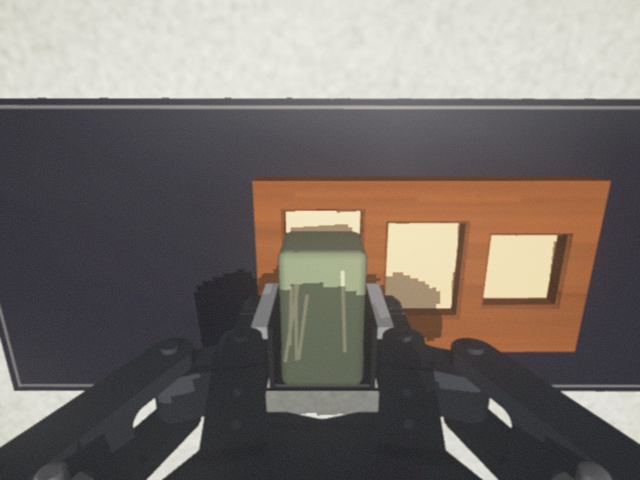

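Emit:
{"fn": "apply_moves", "kwargs": {"motion": [0.002,0.002,0.05,0,0,0,0,0.002,0.002,0.08,0,0,0,0,0.002,0.002,0.095,0,0,0,0,0.002,0.002,0.105,0,0,0,0,0.002,0.002,0.115,0,0,0,0,0.002,0.002,0.115,0,0,0,0]}}

```text
t: 13.3
tcp_pos: [566.7, 22.1, 20.9]
orientation: [-2.156, 2.285, -0.0]
contact_force: [0.1, -0.3, -1.6]
opening: 30.7
```

```bash
python3 - <<'E'
from wdet import *
mv([])
c=cam("wrist");save(c,"w12"); mv([])
E
```

```text
at [566.682  22.07   20.914] yaw -93.35 t 13.3 open 30.7 F [ 0.057 -0.272 -1.599] j [-0.056  0.169  1.985 -0.     0.988  1.574]
at [566.715  22.085  20.815] yaw -93.35 t 13.35 open 31.0 F [-0.27   0.433 -1.425] j [-0.056  0.169  1.985  0.     0.988  1.574]
```

View pics/w12.png

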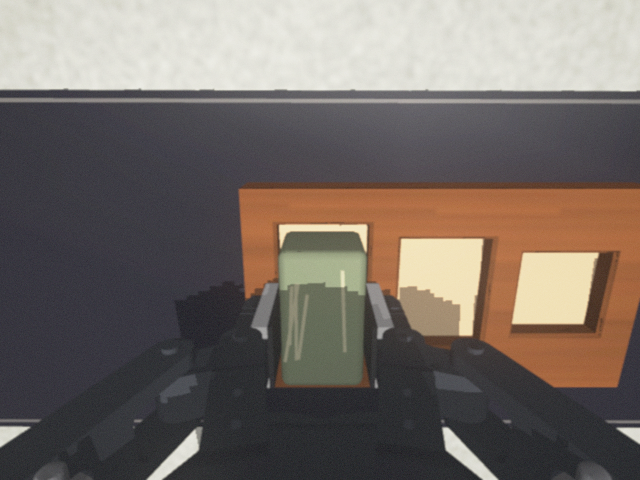

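Emit:
{"fn": "apply_moves", "kwargs": {"motion": [0,0,0.004,0,0,0,0.6,0,0,0.004,0,0,0,0.6,0,0,0.004,0,0,0,0.6,0,0,-0.1,0,0,0,0.6,0,0,-0.3,0,0,0,0.6,0,0.2,-0.4,0,0,0,0.6,0,0.2,-0.4,0,0,0,0.6,0,0.2,-0.4,0,0,0,0.6]}}

```text
t: 14.02
tcp_pos: [516.7, 25.1, 124.1]
orientation: [-2.153, 2.283, -0.006]
contact_force: [1.8, -0.8, 0.8]
opening: 51.2
```

```bash
python3 - <<'E'
from wdet import *
c=cam("wrist");save(c,"w13"); wdet(c); mv([(523,290,150,-55)])
E
```

```text
loupe [315.24  182.58  -41.312  40.335  28.173] px [149. 465.] EDGE
stand [565.359 -28.575  86.692 166.186  89.727] px [462. 149.] 
felt/slab [412.818 262.044   0.035  53.885  42.866] px [ 37. 373.] EDGE
felt/slab [562.845 -77.82   -3.307  37.26   35.283] px [480. 146.] 
felt/slab [565.752 -27.994  -3.307  49.448  37.208] px [392. 134.] 
felt8 [385.376 281.029  19.252  36.095  25.188] px [ 20. 402.] EDGE
felt8 [408.702 267.725   0.035  55.156  43.877] px [ 37. 373.] EDGE
felt8 [562.266 -80.152  -3.307  38.139  36.115] px [480. 146.] 
felt8 [565.242 -29.152  -3.307  50.613  38.086] px [392. 134.] 
at [516.983  25.018 122.469] yaw -93.35 t 14.07 open 50.7 F [ 0.298  0.774 -0.635] j [-0.055 -0.078  2.046 -0.     1.17   1.574]
   (523, 290, 150, -55) -> [-1.06, 0.037, -0.11, -0.001, -0.0, -0.213] rows>= 7
```

View pics/w13.png

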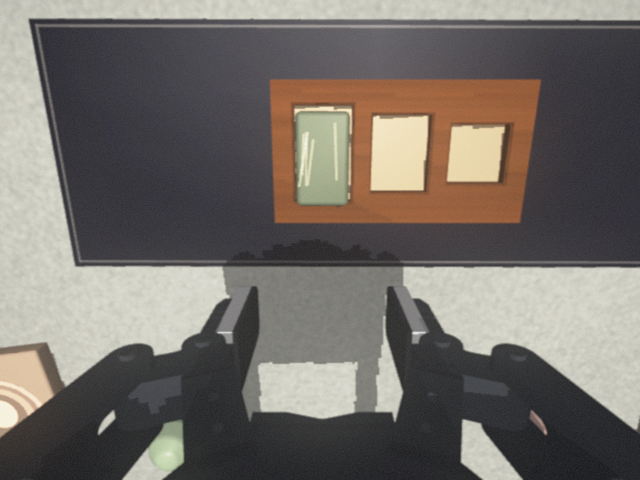

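Emit:
{"fn": "apply_moves", "kwargs": {"motion": [-0.98,0.05,-0.1,0,0,-0.213,0.6,-0.98,0.05,-0.1,0,0,-0.213,0.6,-0.98,0.05,-0.1,0,0,-0.213,0.6,-0.98,0.05,-0.1,0,0,-0.213,0.6,-0.98,0.05,-0.1,0,0,-0.213,0.6,-0.98,0.05,-0.1,0,0,-0.213,0.6,-0.98,0.05,-0.1,0,0,-0.213,0.6,-0.98,0.05,-0.1,0,0,-0.213,0.6,-0.98,0.05,-0.1,0,0,-0.213,0.6]}}

```text
t: 14.82
tcp_pos: [518.2, 270.2, 144.0]
orientation: [2.785, -1.45, -0.002]
contact_force: [-0.7, -0.6, -0.1]
opening: 51.2
```

```bash
python3 - <<'E'
from wdet import *
c=cam("wrist"); c=cam("wrist");save(c,"w14"); wdet(c); mv([(523,290,130,-55)])
E
```

```text
loupe [244.238 270.4    -1.956  61.083  16.155] px [147. 458.] EDGE
loupe [398.467 236.06    4.768  56.455  18.586] px [266. 360.] 
stone [565.06   14.991  -3.403  53.642  34.638] px [612. 360.] EDGE
stone [525.785 295.661  34.845  29.988  29.961] px [295. 197.] 
stand [543.582  15.956  48.258 149.543  76.347] px [592. 350.] EDGE
felt/slab [405.535 248.604  21.886  63.638  18.566] px [262. 342.] 
felt/slab [387.283 315.124   3.054  83.891  48.481] px [178. 306.] 
felt8 [374.757 309.221 -16.064  47.793  19.257] px [184. 329.] 
felt8 [401.776 247.242  21.886  65.032  18.972] px [262. 342.] 
at [518.364 269.118 144.408] yaw -55.11 t 14.92 open 50.9 F [-0.349 -0.216  0.057] j [ 0.387  0.051  1.879 -0.     1.214  1.349]
   (523, 290, 130, -55) -> [-0.058, -0.063, 0.058, 0.001, 0.0, -0.001] rows>= 1
```

View pics/w14.png

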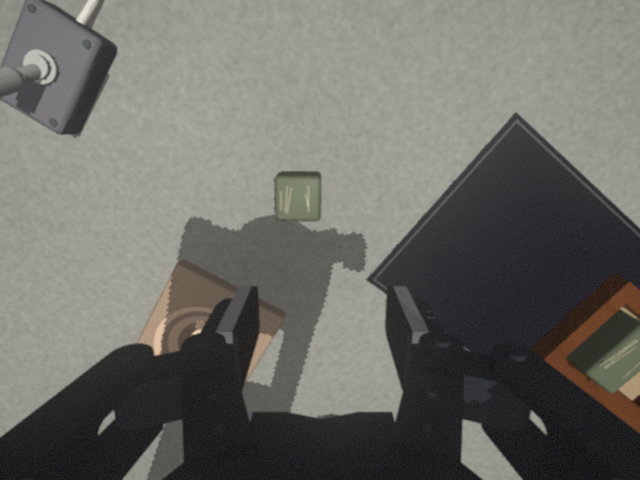

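```bash
python3 - <<'E'
from wdet import *
c=cam("wrist");save(c,"w14z",(255,155,345,235),7)
for z in(30,): print(w(c,[[298.5,200]],z), w(c,[[276,179],[321,179],[276,220],[321,220]],z))
E
```

```text
[[525.162 293.693  30.   ]] [[528.435 314.269  30.   ]
 [545.895 289.266  30.   ]
 [504.364 298.657  30.   ]
 [522.375 272.868  30.   ]]
```

View pics/w14z.png

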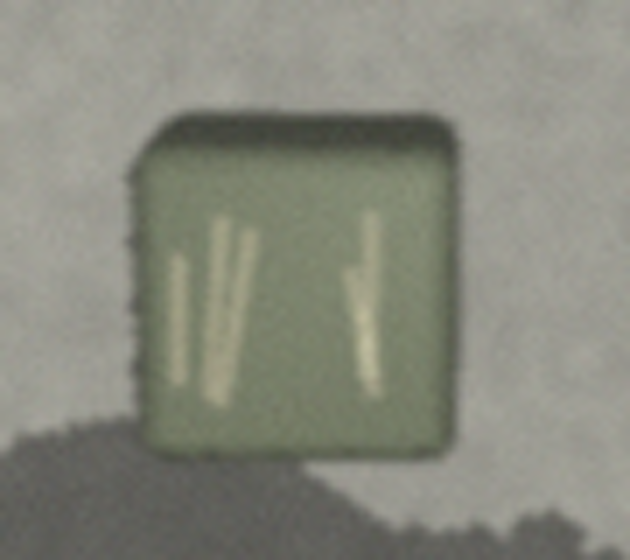

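```bash
python3 - <<'E'
from wdet import *
mv([(525.4,294.6,60,-55.1),(525.4,294.6,13,-55.1)])
E
```

```text
at [518.443 269.    144.705] yaw -55.12 t 14.97 open 50.9 F [-0.176 -0.161  0.206] j [ 0.387  0.05   1.879 -0.     1.214  1.349]
   (525.4, 294.6, 60, -55.1) -> [-0.068, -0.082, 0.339, 0.0, 0.0, -0.0] rows>= 3
   (525.4, 294.6, 13, -55.1) -> [-0.068, -0.082, 0.527, 0.0, 0.0, -0.0] rows>= 4
```

Emit:
{"fn": "apply_moves", "kwargs": {"motion": [-0.068,-0.082,0.0,0,0,0,0.6,-0.068,-0.082,0.15,0,0,0,0.6,-0.068,-0.082,0.3,0,0,0,0.6,-0.068,-0.082,0.44,0,0,0,0.6,-0.068,-0.082,0.527,0,0,0,0.6,-0.068,-0.082,0.527,0,0,0,0.6,-0.068,-0.082,0.527,0,0,0,0,-0.068,-0.082,0.527,0,0,0,0,-0.068,-0.082,0.527,0,0,0,0,-0.068,-0.082,0.527,0,0,0,0]}}

```text
t: 15.8
tcp_pos: [527.2, 296.5, 16.4]
orientation: [-2.783, 1.45, -0.004]
contact_force: [0.1, -0.3, -1.3]
opening: 30.8
```

```bash
python3 - <<'E'
from wdet import *
mv([(495,-75,120,-93.35)])
E
```

```text
at [527.203 296.475  16.445] yaw -55.04 t 15.8 open 30.8 F [ 0.113 -0.329 -1.282] j [0.424 0.247 1.901 0.    0.99  1.384]
   (495, -75, 120, -93.35) -> [1.144, 0.955, -0.417, -0.001, 0.0, 0.213] rows>= 10
```

Emit:
{"fn": "apply_moves", "kwargs": {"motion": [0,0,-0.15,0,0,0,0,0,0,-0.35,0,0,0,0,1.0,0.8,-0.42,0,0,0.213,0,1.0,0.8,-0.42,0,0,0.213,0,1.0,0.8,-0.42,0,0,0.213,0,1.0,0.8,-0.42,0,0,0.213,0,1.0,0.8,-0.42,0,0,0.213,0,1.0,0.8,-0.42,0,0,0.213,0,1.0,0.8,-0.42,0,0,0.213,0,1.0,0.8,-0.42,0,0,0.213,0]}}

```text
t: 16.63
tcp_pos: [505.2, -26.5, 121.1]
orientation: [-2.153, 2.286, -0.005]
contact_force: [0.1, -0.4, -0.8]
opening: 31.1
```

```bash
python3 - <<'E'
from wdet import *
mv([(495,-75,120,-93.35)])
E
```

```text
at [505.227 -26.478 121.056] yaw -93.44 t 16.63 open 31.1 F [ 0.05  -0.371 -0.795] j [-0.158 -0.103  2.072 -0.001  1.169  1.473]
   (495, -75, 120, -93.35) -> [0.196, 0.029, 0.004, -0.001, -0.0, -0.0] rows>= 2
```

Emit:
{"fn": "apply_moves", "kwargs": {"motion": [0.196,0.02,0.004,0,0,0,0,0.196,0.02,0.004,0,0,0,0,0.196,0.02,0.004,0,0,0,0,0.196,0.02,0.004,0,0,0,0,0.196,0.02,0.004,0,0,0,0]}}

```text
t: 17.05
tcp_pos: [497.4, -71.1, 118.4]
orientation: [-2.156, 2.284, -0.001]
contact_force: [-0.4, 0.2, -0.6]
opening: 30.9
```

```bash
python3 - <<'E'
from wdet import *
c=cam("wrist");mv([]); c=cam("wrist");wdet(c);mv([]);save(c,"w15"); save(c,"w15z",(260,215,390,400),4)
E
```

```text
at [497.39  -70.871 118.214] yaw -93.26 t 17.1 open 31.1 F [ 0.574  0.422 -0.175] j [-0.249 -0.106  2.08   0.     1.168  1.379]
loupe [ 295.784 -180.086   37.882   58.083   14.311] px [463. 456.] EDGE
loupe [317.636  53.139 -42.459  79.912  15.236] px [183. 450.] EDGE
stone [566.739  24.582  -3.479  56.576  32.996] px [155. 132.] 
stand [565.293 -27.837  86.772 166.182  90.718] px [248. 113.] 
felt/slab [ 322.866 -298.453    9.946   32.191   30.008] px [621. 421.] EDGE
felt/slab [ 371.037 -279.039    9.946   67.011   51.612] px [599. 377.] EDGE
felt/slab [ 398.118 -268.92    -4.375   85.924   57.618] px [577. 344.] EDGE
felt/slab [562.622 -78.032  86.774  37.874  37.677] px [329. 122.] 
felt/slab [565.423 -28.475  -3.227  49.209  37.052] px [255. 112.] 
felt8 [ 316.922 -303.857    9.946   32.969   30.733] px [621. 421.] EDGE
felt8 [562.473 -78.109  86.774  38.79   38.588] px [329. 122.] 
felt8 [565.342 -27.354  -3.227  50.399  37.947] px [255. 112.] 
at [497.355 -70.809 118.076] yaw -93.24 t 17.15 open 31.1 F [ 0.701  0.264 -0.168] j [-0.248 -0.106  2.08   0.     1.168  1.379]
```

View pics/w15.png

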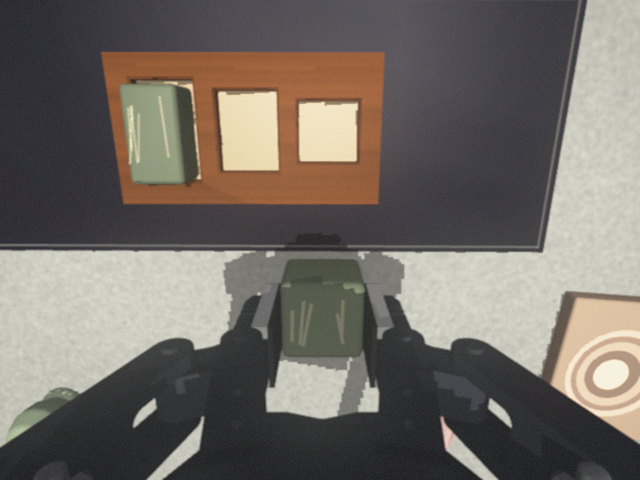

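View pics/w15z.png

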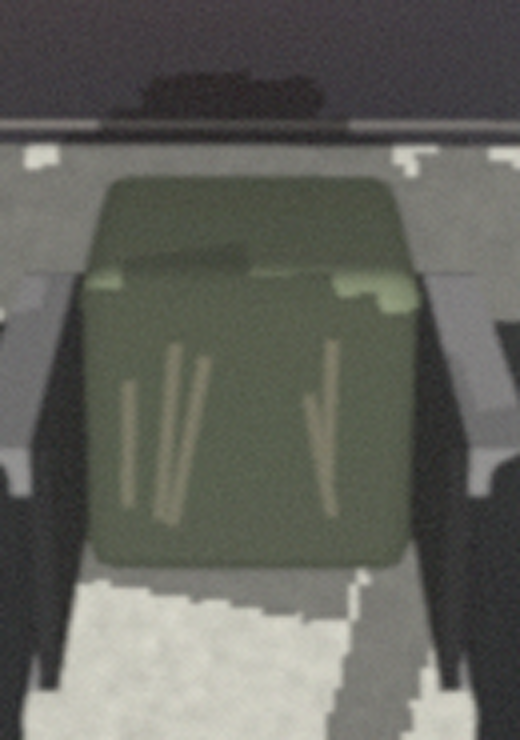

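```bash
python3 - <<'E'
from wdet import *
c=cam("wrist"); s=readout.observe(); M=R.from_rotvec(s["orientation"])
P=w(c,[[281.3,285],[363.7,285],[282.5,356.8],[362.5,356.8]],s["tcp_pos"][2]+14)
q=M.inv().apply(P-s["tcp_pos"]); print(q); o=P.mean(0)-s["tcp_pos"]; print(o)
mv([(562.5-o[0],-78.1-o[1],53,-93.35)])
E
```

```text
[[-15.149 -13.543 -13.996]
 [ 15.367 -13.56  -14.002]
 [-15.582  17.075 -13.998]
 [ 15.854  17.055 -14.005]]
[-1.762 -0.026 14.   ]
at [497.319 -70.835 117.967] yaw -93.23 t 17.2 open 31.0 F [-0.361  0.657 -0.592] j [-0.249 -0.106  2.08   0.     1.167  1.379]
   (np.float64(564.2623335829178), np.float64(-78.07380254408143), 53, -93.35) -> [0.014, -0.269, 0.26, -0.0, 0.0, 0.001] rows>= 3
```

Emit:
{"fn": "apply_moves", "kwargs": {"motion": [0.014,-0.269,0.0,0,0,0.001,0,0.014,-0.269,0.0,0,0,0.001,0,0.014,-0.269,0.15,0,0,0.001,0,0.014,-0.269,0.26,0,0,0.001,0,0.014,-0.269,0.26,0,0,0.001,0,0.014,-0.269,0.26,0,0,0.001,0,0.014,-0.269,0.26,0,0,0.001,0]}}

```text
t: 17.78
tcp_pos: [564.8, -79.1, 54.1]
orientation: [-2.152, 2.287, -0.002]
contact_force: [-0.2, 0.0, -0.3]
opening: 30.9
```

```bash
python3 - <<'E'
from wdet import *
c=cam("wrist");save(c,"w16");mv([(564,-78.1,24,-93.35)])
E
```

```text
at [565.453 -79.431  55.033] yaw -93.49 t 17.83 open 31.0 F [-0.121  0.441 -0.831] j [-0.234  0.126  1.965  0.     1.047  1.398]
   (564, -78.1, 24, -93.35) -> [-0.005, 0.007, 0.124, -0.001, -0.0, -0.001] rows>= 1
```

View pics/w16.png

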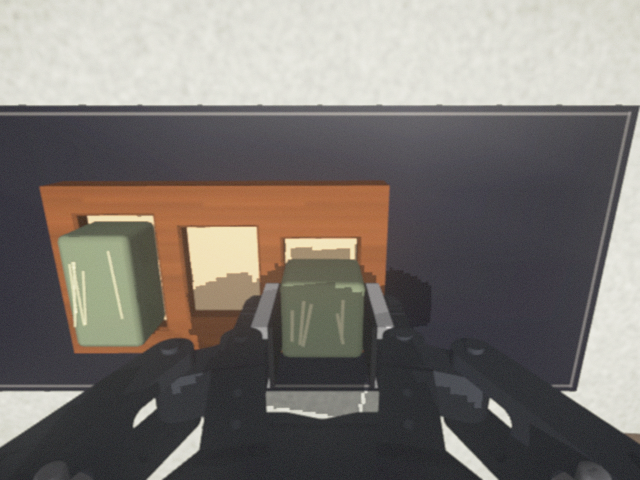

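Emit:
{"fn": "apply_moves", "kwargs": {"motion": [-0.005,0.005,0.05,0,0,0,0,-0.005,0.005,0.08,0,0,0,0,-0.005,0.005,0.1,0,0,0,0,-0.005,0.005,0.113,0,0,0,0,-0.005,0.005,0.122,0,0,0,0,-0.005,0.005,0.122,0,0,0,0]}}

```text
t: 18.33
tcp_pos: [562.9, -78.3, 23.2]
orientation: [2.151, -2.289, -0.001]
contact_force: [-3.5, 0.2, 4.9]
opening: 31.1
```

```bash
python3 - <<'E'
from wdet import *
mv([]);c=cam("wrist");save(c,"w17");mv([(564.2,-78.1,24,-93.35)])
E
```

```text
at [562.901 -78.32   23.19 ] yaw -93.54 t 18.33 open 31.1 F [-3.451  0.179  4.902] j [-0.233  0.168  1.981 -0.     0.993  1.4  ]
at [562.966 -78.327  23.207] yaw -93.54 t 18.38 open 31.0 F [-3.408  1.049  4.926] j [-0.233  0.168  1.981  0.     0.993  1.4  ]
   (564.2, -78.1, 24, -93.35) -> [-0.001, -0.005, -0.003, 0.0, 0.0, -0.001] rows>= 1
```

View pics/w17.png

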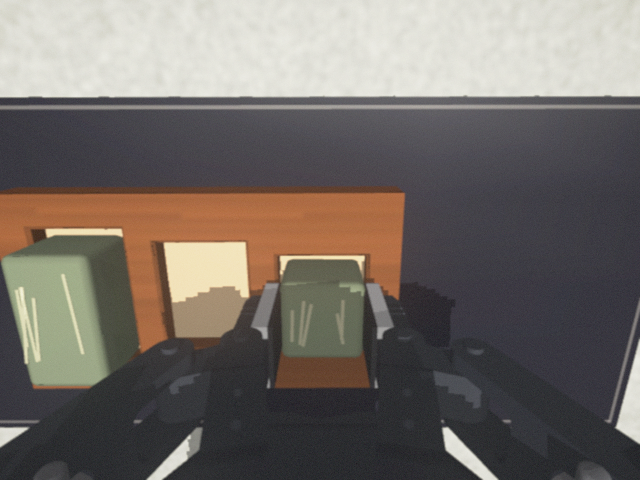

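Emit:
{"fn": "apply_moves", "kwargs": {"motion": [0,0,0,0,0,0,0.5,0,0,0,0,0,0,0.5,0,0,0,0,0,0,0.5,0,0,-0.1,0,0,0,0.5,0,0,-0.3,0,0,0,0.5,0,0.2,-0.4,0,0,0,0.5,0,0.2,-0.4,0,0,0,0.5,0,0.2,-0.4,0,0,0,0.5,0,0.2,-0.4,0,0,0,0.5]}}

```text
t: 19.13
tcp_pos: [513.2, -75.3, 123.1]
orientation: [-2.151, 2.288, -0.003]
contact_force: [-0.3, -0.4, -0.3]
opening: 43.2
```

```bash
python3 - <<'E'
from wdet import *
c=cam("wrist");c=cam("wrist");save(c,"w18"); wdet(c); mv([])
E
```

```text
loupe [ 400.277 -277.279  -74.773   59.951   19.33 ] px [597. 356.] EDGE
stone [566.242  24.651  -4.246  56.006  32.202] px [167. 175.] 
stand [565.363 -27.904  86.618 166.287  90.648] px [220. 152.] 
felt/slab [ 374.585 -286.976   50.621   43.773   37.036] px [601. 387.] 
felt/slab [ 391.479 -282.615  -85.869   58.947   27.212] px [597. 364.] EDGE
felt/slab [ 411.065 -274.732   86.484   68.977   60.893] px [575. 342.] EDGE
felt/slab [562.729 -77.979  86.482  37.746  37.104] px [319. 140.] 
felt/slab [565.793 -28.494  -3.518  49.24   37.077] px [253. 139.] 
felt/slab [571.537  20.856  -3.318  54.765  34.405] px [188. 142.] 
felt8 [ 369.59  -291.912   50.621   44.815   37.918] px [601. 387.] 
felt8 [ 386.886 -287.448  -85.869   60.35    27.859] px [597. 364.] EDGE
felt8 [562.212 -77.942  86.482  38.645  37.987] px [319. 140.] 
felt8 [565.349 -27.279  -3.518  50.412  37.96 ] px [253. 139.] 
felt8 [571.23   23.246  -3.318  56.069  35.224] px [188. 142.] 
at [512.932 -75.151 121.47 ] yaw -93.54 t 19.23 open 42.4 F [-0.387 -0.479  0.217] j [-0.249 -0.072  2.042  0.     1.172  1.384]
```

View pics/w18.png

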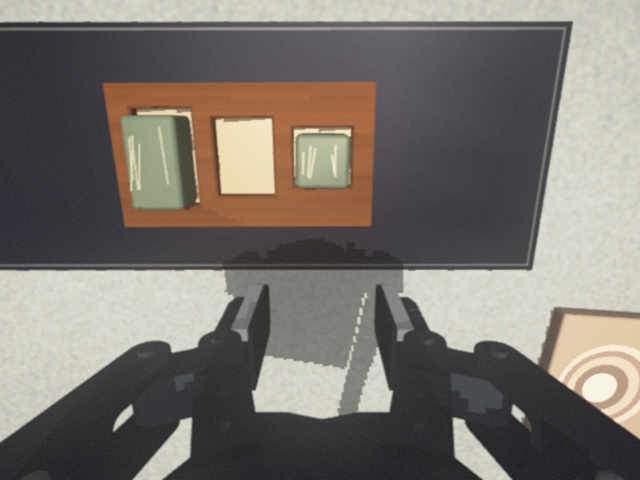

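```bash
python3 - <<'E'
from wdet import *
mv([(300,-272,130,-98)])
E
```

```text
at [512.932 -75.151 121.47 ] yaw -93.54 t 19.23 open 42.4 F [-0.387 -0.479  0.217] j [-0.249 -0.072  2.042  0.     1.172  1.384]
   (300, -272, 130, -98) -> [0.839, 0.801, -0.034, 0.0, 0.0, 0.025] rows>= 7
```

Emit:
{"fn": "apply_moves", "kwargs": {"motion": [0.839,0.8,-0.034,0,0,0.025,0.5,0.839,0.8,-0.034,0,0,0.025,0.5,0.839,0.8,-0.034,0,0,0.025,0.5,0.839,0.8,-0.034,0,0,0.025,0.5,0.839,0.8,-0.034,0,0,0.025,0.5,0.839,0.8,-0.034,0,0,0.025,0.5,0.839,0.8,-0.034,0,0,0.025,0.5,0.839,0.8,-0.034,0,0,0.025,0.5,0.839,0.8,-0.034,0,0,0.025,0.5,0.839,0.8,-0.034,0,0,0.025,0.5]}}

```text
t: 20.07
tcp_pos: [300.4, -272.2, 130.0]
orientation: [-2.059, 2.372, 0.003]
contact_force: [0.2, 0.6, -0.8]
opening: 42.4
```

```bash
python3 - <<'E'
from wdet import *
c=cam("wrist");c=cam("wrist");save(c,"w19"); wdet(c); mv([(290,-275,40,-98),(290,-275,2,-98)])
import det; det.top()
E
```

```text
loupe [ 213.012 -487.829    5.261   76.808   18.258] px [623. 294.] EDGE
felt/slab [ 373.148 -286.825   -7.948  118.772   94.49 ] px [331. 122.] 
at [ 301.07  -271.422  130.212] yaw -97.93 t 20.17 open 42.9 F [-0.361  0.136 -0.781] j [-0.866 -0.371  2.272  0.     1.242  0.843]
   (290, -275, 40, -98) -> [0.021, 0.042, 0.361, 0.0, 0.0, 0.0] rows>= 3
   (290, -275, 2, -98) -> [0.021, 0.041, 0.513, 0.0, 0.0, 0.0] rows>= 4
slab? [ 356.749 -151.757   88.706   27.165   26.921] px [390. 316.]
slab? [369.861 285.736   4.583 120.878  94.324] px [213. 307.]
slab? [ 371.209 -291.602   -7.896  120.752   94.482] px [442. 309.]
slab? [562.262 -32.863  -0.137  46.716  35.73 ] px [341. 234.]
stand? [562.578 -32.922  86.821 164.448  91.164] px [341. 233.]
stone? [359.383 142.623 -89.906  34.611  34.067] px [270. 313.]
stone? [559.07  -82.664  -0.764  30.84   30.131] px [361. 234.]
stone? [565.265  17.422  -3.293  54.525  29.383] px [321. 231.]
loupe? [564.362 -84.848  89.932  28.155  25.894] px [364. 233.]
loupe? [561.885 -32.816  -0.137  46.623  35.675] px [342. 235.]
loupe? [568.956  15.779  -4.458  52.53   33.492] px [324. 229.]
tray? [ 505.028 -461.423    2.545  120.588   88.741] px [519. 257.]
sw? [479.145 464.62   85.947  54.164  38.977] px [145. 268.]
sw? [514.342 468.998  89.961  49.234  40.878] px [145. 250.]
```

View pics/w19.png

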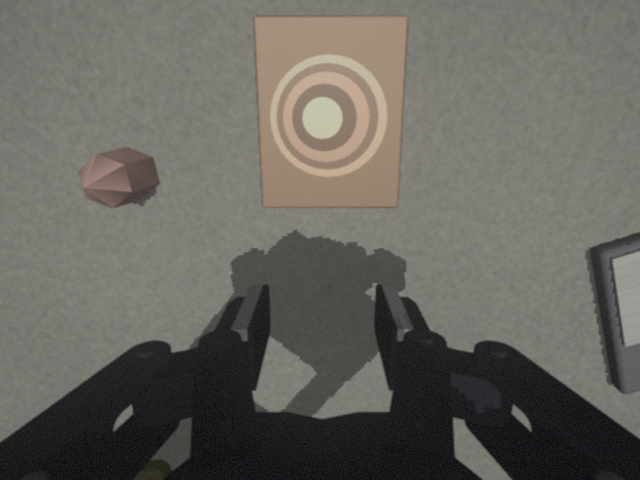

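Emit:
{"fn": "apply_moves", "kwargs": {"motion": [0.021,0.042,0.15,0,0,0,0.5,0.021,0.042,0.3,0,0,0,0.5,0.021,0.042,0.42,0,0,0,0.5,0.021,0.042,0.51,0,0,0,0.5,0.021,0.042,0.51,0,0,0,0.5,0.021,0.042,0.51,0,0,0,0.5]}}

```text
t: 20.72
tcp_pos: [289.6, -274.5, 2.3]
orientation: [-2.063, 2.369, 0.005]
contact_force: [0.2, 0.5, -0.7]
opening: 42.5
```

```bash
python3 - <<'E'
from wdet import *
import math
mv([(373-71*.99+d*math.cos(0),-287+71*.139+0*d,2,-98+a) for d,a in ((0,0),(50,1.2),(100,2.5),(150,3.8),(176,4.5))])
E
```

```text
at [ 289.617 -274.474    2.343] yaw -97.88 t 20.72 open 42.5 F [ 0.16   0.476 -0.721] j [-0.893 -0.173  2.364  0.     0.953  0.815]
   (302.71, -277.131, 2, -98) -> [0.003, -0.053, 0.001, 0.001, 0.001, 0.001] rows>= 1
   (352.71, -277.131, 2, -96.8) -> [-0.024, -0.251, 0.001, 0.001, 0.001, -0.006] rows>= 2
   (402.71, -277.131, 2, -95.5) -> [-0.052, -0.45, 0.0, 0.001, 0.001, -0.013] rows>= 3
   (452.71, -277.131, 2, -94.2) -> [-0.079, -0.648, 0.0, 0.001, 0.001, -0.02] rows>= 4
   (478.71, -277.131, 2, -93.5) -> [-0.093, -0.751, -0.0, 0.001, 0.001, -0.024] rows>= 5
```

Emit:
{"fn": "apply_moves", "kwargs": {"motion": [0,-0.04,0,0,0,0,0.5,0.0,-0.07,0,0,0,0,0.5,-0.003,-0.12,0,0,0,-0.002,0.5,-0.01,-0.17,0,0,0,-0.004,0.5,-0.018,-0.22,0,0,0,-0.005,0.5,-0.025,-0.27,0,0,0,-0.007,0.5,-0.032,-0.32,0,0,0,-0.009,0.5,-0.039,-0.37,0,0,0,-0.011,0.5,-0.047,-0.42,0,0,0,-0.012,0.5,-0.052,-0.45,0,0,0,-0.013,0.5]}}

```text
t: 21.55
tcp_pos: [404.4, -278.9, 3.6]
orientation: [-2.109, 2.328, -0.001]
contact_force: [-3.6, -1.2, 3.0]
opening: 42.6
```

```bash
python3 - <<'E'
from wdet import *
c=cam("wrist");save(c,"w20"); wdet(c); mv([(479,-277,2,-93.5)])
import det; det.top()
E
```

```text
loupe [ 447.418 -225.412   -5.753   37.462   21.197] px [166. 221.] 
felt/slab [ 463.478 -284.778   -5.62    96.584   94.42 ] px [317. 103.] EDGE
at [ 405.271 -279.081    3.801] yaw -95.64 t 21.6 open 42.9 F [-0.749  0.004  0.092] j [-0.713  0.041  2.161  0.001  0.937  0.956]
   (479, -277, 2, -93.5) -> [-0.037, -0.293, 0.008, -0.001, -0.0, -0.012] rows>= 2
slab? [ 356.779 -151.758   88.706   27.165   26.98 ] px [390. 316.]
slab? [369.85  285.661   4.611 120.889  94.434] px [212. 306.]
slab? [ 477.922 -291.129   -5.626  112.939   94.57 ] px [442. 266.]
slab? [562.262 -32.863  -0.137  46.716  35.73 ] px [341. 234.]
stand? [562.627 -32.855  86.628 164.373  91.058] px [343. 234.]
stone? [358.19  142.616   0.947  36.53   34.414] px [270. 315.]
stone? [559.132 -82.7    -0.536  30.839  30.183] px [361. 234.]
stone? [563.53   17.736  -3.527  54.675  28.85 ] px [321. 233.]
loupe? [564.362 -84.848  89.932  28.155  25.894] px [364. 232.]
loupe? [561.883 -32.816  -0.137  46.627  35.675] px [342. 235.]
loupe? [569.045  15.666  -4.46   52.726  33.28 ] px [323. 229.]
tray? [ 504.92  -461.427    2.545  120.805   88.741] px [518. 260.]
sw? [479.988 463.356 -89.988  54.229  37.99 ] px [145. 268.]
sw? [516.025 477.469   3.7    38.266  30.444] px [140. 250.]
```

View pics/w20.png

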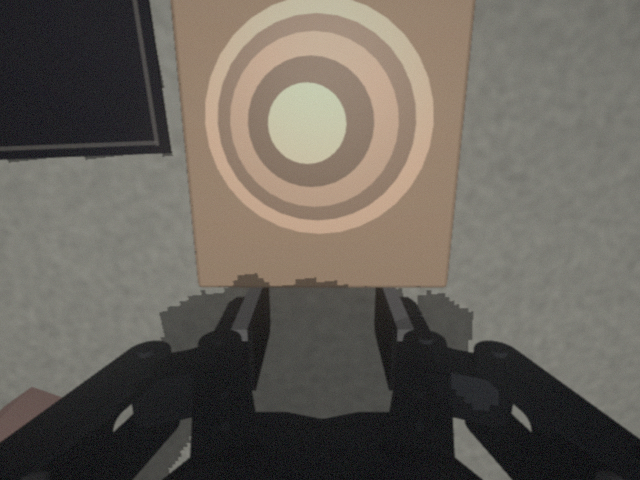

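Emit:
{"fn": "apply_moves", "kwargs": {"motion": [-0.006,-0.05,0.004,0,0,-0.002,0.5,-0.012,-0.1,0.004,0,0,-0.004,0.5,-0.018,-0.15,0.004,0,0,-0.006,0.5,-0.024,-0.2,0.004,0,0,-0.008,0.5,-0.03,-0.25,0.004,0,0,-0.01,0.5,-0.035,-0.28,0.004,0,0,-0.012,0.5,-0.037,-0.3,0.004,0,0,-0.012,0.5,-0.037,-0.3,0.004,0,0,-0.012,0.5]}}

```text
t: 22.32
tcp_pos: [479.6, -277.2, 2.8]
orientation: [-2.152, 2.288, -0.002]
contact_force: [-0.2, 0.3, -0.2]
opening: 42.6
```

```bash
python3 - <<'E'
from wdet import *
c=cam("wrist");save(c,"w21"); wdet(c); mv([])
import det; c=det.top(); save(c,"t21",(190,150,540,350),2.2)
E
```

```text
felt/slab [ 538.935 -281.362   -3.459   96.028   94.546] px [327. 107.] EDGE
at [ 479.088 -277.213    2.744] yaw -93.51 t 22.37 open 42.4 F [-0.597  0.767 -0.14 ] j [-0.622  0.169  2.022  0.     0.949  1.01 ]
slab? [369.856 285.661   4.448 120.64   94.504] px [211. 309.]
slab? [562.262 -32.863  -0.137  46.716  35.73 ] px [341. 234.]
slab? [ 572.442 -260.076  -35.7    128.922   66.997] px [437. 236.]
stand? [562.632 -32.84   86.443 164.195  91.673] px [342. 233.]
stone? [359.345 142.641 -89.053  34.426  34.144] px [271. 314.]
stone? [559.089 -82.7    -0.536  30.925  30.183] px [361. 235.]
stone? [564.268  17.514  -3.793  56.489  29.435] px [321. 233.]
loupe? [564.362 -84.848  89.932  28.155  25.894] px [364. 233.]
loupe? [561.883 -32.816  -0.137  46.627  35.675] px [342. 235.]
loupe? [569.248  15.756  -4.458  53.115  33.492] px [324. 229.]
tray? [ 505.018 -461.191    2.545  120.588   89.204] px [512. 257.]
sw? [479.988 465.552 -89.988  53.584  37.99 ] px [144. 268.]
sw? [514.878 481.244   3.528  35.861  22.855] px [137. 253.]
```

View pics/t21.png

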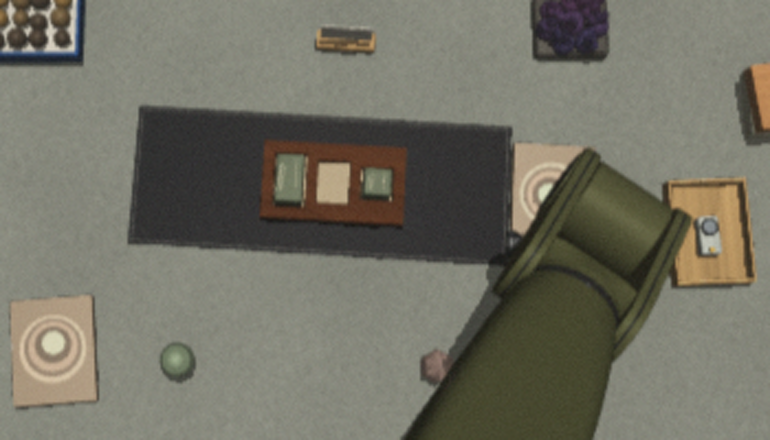

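```bash
python3 - <<'E'
from wdet import *
mv([(455,-276,2),(455,-276,80),(545.5,-353.5,100,-3.5),(545.5,-353.5,2,-3.5)])
E
```

```text
at [ 478.619 -277.163    2.683] yaw -93.53 t 22.42 open 42.7 F [-0.34   0.258  0.533] j [-0.622  0.169  2.023  0.     0.949  1.01 ]
   (455, -276, 2) -> [0.001, 0.095, 0.003, -0.0, -0.0, 0.0] rows>= 1
   (455, -276, 80) -> [0.001, 0.094, -0.309, -0.0, -0.0, 0.0] rows>= 2
   (545.5, -353.5, 100, -3.5) -> [0.288, -0.286, -0.389, -0.0, 0.0, 0.5] rows>= 13
   (545.5, -353.5, 2, -3.5) -> [0.288, -0.286, 0.003, -0.0, 0.0, 0.5] rows>= 13
```

Emit:
{"fn": "apply_moves", "kwargs": {"motion": [0,0.06,0,0,0,0,0.5,0,0.08,-0.15,0,0,0,0.5,0,0.08,-0.3,0,0,0,0.5,0.288,-0.286,-0.39,0,0,-0.5,0.5,0.288,-0.286,-0.39,0,0,-0.5,0.5,0.288,-0.286,-0.39,0,0,-0.5,0.5,0.288,-0.286,-0.39,0,0,-0.5,0.5,0.288,-0.286,-0.39,0,0,-0.5,0.5,0.288,-0.286,-0.39,0,0,-0.5,0.5,0.288,-0.286,-0.39,0,0,-0.5,0.5]}}

```text
t: 23.25
tcp_pos: [544.8, -353.6, 100.0]
orientation: [-2.922, 1.154, -0.001]
contact_force: [-0.0, 0.3, -1.1]
opening: 42.6
```

```bash
python3 - <<'E'
from wdet import *
mv([(545.5,-353.5,100,-3.5),(545.5,-353.5,2,-3.5)])
E
```

```text
at [ 544.843 -353.616  100.   ] yaw -43.09 t 23.25 open 42.6 F [-0.016  0.263 -1.093] j [-0.658  0.232  1.757  0.     1.152  0.093]
   (545.5, -353.5, 100, -3.5) -> [0.002, -0.002, 0.0, -0.0, -0.0, -0.22] rows>= 6
   (545.5, -353.5, 2, -3.5) -> [0.001, -0.002, 0.392, -0.0, -0.0, -0.22] rows>= 6
```

Emit:
{"fn": "apply_moves", "kwargs": {"motion": [0,0,0,0,0,-0.22,0.5,0,0,0,0,0,-0.22,0.5,0,0,0,0,0,-0.22,0.5,0,0,0,0,0,-0.22,0.5,0,0,0,0,0,-0.22,0.5,0,0,0,0,0,-0.22,0.5,0,0,0,0,0,-0.22,0.5]}}

```text
t: 23.83
tcp_pos: [544.7, -353.4, 100.1]
orientation: [3.14, -0.104, 0.001]
contact_force: [-0.4, 0.0, 0.1]
opening: 42.5
```

```bash
python3 - <<'E'
from wdet import *
c=cam("wrist");save(c,"w22"); wdet(c); mv([(545.5,-353.5,2,-3.5)])
E
```

```text
felt/slab [ 550.639 -282.089   -3.429  119.34    94.393] px [305. 139.] 
at [ 544.752 -353.427  100.131] yaw -3.92 t 23.88 open 42.5 F [-0.114  1.161 -0.297] j [-0.658  0.232  1.757  0.     1.152 -0.59 ]
   (545.5, -353.5, 2, -3.5) -> [0.003, 0.0, 0.393, 0.0, -0.0, -0.002] rows>= 3
```

View pics/w22.png

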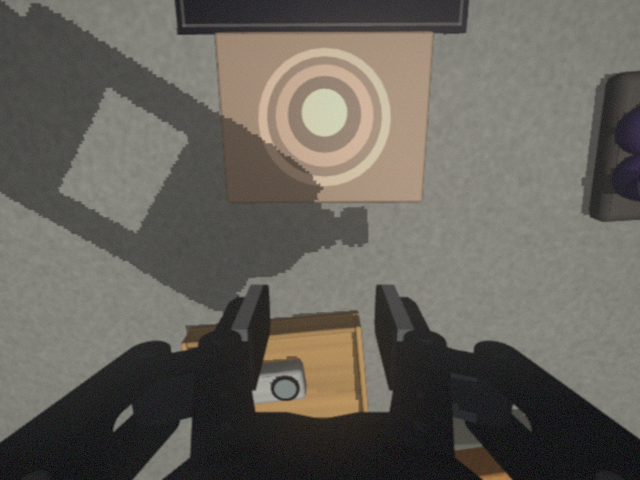

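Emit:
{"fn": "apply_moves", "kwargs": {"motion": [0.003,0,0.15,0,0,-0.002,0.5,0.003,0,0.3,0,0,-0.002,0.5,0.003,0,0.39,0,0,-0.002,0.5,0.003,0,0.39,0,0,-0.002,0.5,0.003,0,0.39,0,0,-0.002,0.5]}}

```text
t: 24.3
tcp_pos: [545.5, -353.4, 1.9]
orientation: [-3.14, 0.098, 0.001]
contact_force: [0.5, -0.2, 0.1]
opening: 42.5
```

```bash
python3 - <<'E'
from wdet import *
mv([(555.2,-229.5,2,-3.5)])
E
```

```text
at [ 545.512 -353.378    1.864] yaw -3.56 t 24.3 open 42.5 F [ 0.463 -0.153  0.092] j [-0.657  0.355  1.793  0.     0.994 -0.595]
   (555.2, -229.5, 2, -3.5) -> [0.008, -0.497, -0.0, -0.0, 0.0, -0.0] rows>= 3
```

Emit:
{"fn": "apply_moves", "kwargs": {"motion": [0.001,-0.05,0,0,0,0,0.5,0.002,-0.1,0,0,0,0,0.5,0.003,-0.15,0,0,0,0,0.5,0.004,-0.21,0,0,0,0,0.5,0.005,-0.27,0,0,0,0,0.5,0.006,-0.33,0,0,0,0,0.5,0.007,-0.38,0,0,0,0,0.5,0.008,-0.42,0,0,0,0,0.5,0.008,-0.45,0,0,0,0,0.5,0.008,-0.465,0,0,0,0,0.5]}}

```text
t: 25.13
tcp_pos: [555.0, -236.4, 2.7]
orientation: [3.14, -0.093, 0.001]
contact_force: [-0.0, -3.4, 2.0]
opening: 42.8
```

```bash
python3 - <<'E'
from wdet import *
c=cam("wrist");save(c,"w23"); wdet(c); mv([(555.2,-229.5,2,-3.5)])
import det; c=det.top(); save(c,"t23",(190,150,540,350),2.2)
E
```

```text
felt/slab [ 558.719 -178.008   -3.352  119.774   94.395] px [309. 179.] 
at [ 554.851 -235.977    2.463] yaw -3.4 t 25.18 open 42.6 F [ 0.862 -0.081  0.364] j [-0.491  0.266  1.906  0.001  0.97  -0.433]
   (555.2, -229.5, 2, -3.5) -> [-0.0, -0.026, 0.002, -0.0, 0.0, 0.001] rows>= 1
slab? [369.95  285.653   4.448 120.826  94.701] px [213. 308.]
slab? [562.262 -32.863  -0.137  46.716  35.73 ] px [341. 236.]
slab? [ 556.831 -173.114   -3.56   119.473   75.933] px [399. 235.]
stand? [562.61  -32.952  86.752 164.528  91.373] px [341. 231.]
stone? [359.327 142.641 -89.052  34.426  34.18 ] px [271. 314.]
stone? [559.068 -82.72   -0.068  30.719  30.393] px [360. 235.]
stone? [564.272  17.453  -3.527  56.191  29.324] px [321. 231.]
loupe? [564.362 -84.848  89.932  28.155  25.894] px [364. 232.]
loupe? [561.885 -32.816  -0.137  46.623  35.675] px [342. 235.]
loupe? [568.933  15.479  -4.458  52.53   34.093] px [325. 229.]
loupe? [ 556.548 -171.829   -3.279  120.117   73.783] px [399. 236.]
tray? [ 504.863 -461.43     2.545  120.691   88.741] px [518. 260.]
sw? [469.908 465.85   46.579  55.265  38.156] px [144. 268.]
sw? [514.875 479.981   3.508  36.33   25.403] px [140. 250.]
```

View pics/w23.png

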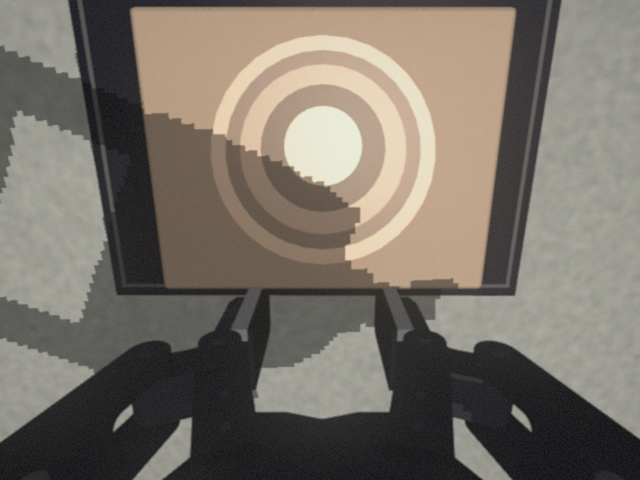

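View pics/t23.png

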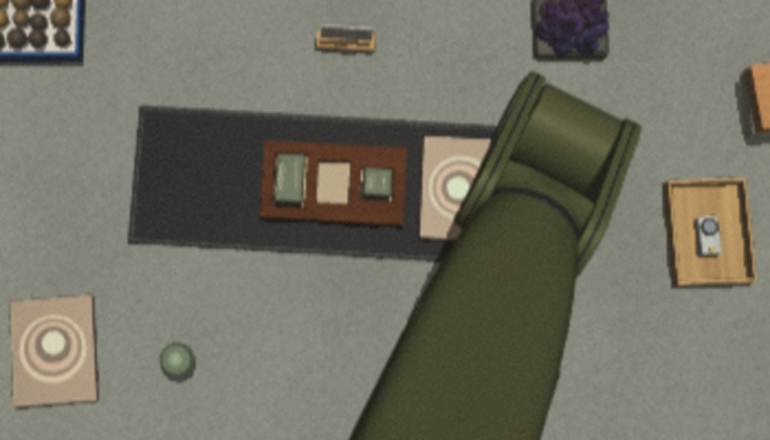

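Emit:
{"fn": "apply_moves", "kwargs": {"motion": [0,-0.015,0,0,0,0,0.5,0,-0.03,0,0,0,0,0.5,0,-0.032,0,0,0,0,0.5,0,-0.032,0,0,0,0,0.5,0,0.05,0,0,0,0,0.5,0,0.06,-0.2,0,0,0,0.5,0,0.06,-0.5,0,0,0,0.5,0,0.06,-0.7,0,0,0,0.5]}}

```text
t: 25.9
tcp_pos: [552.6, -251.7, 126.9]
orientation: [-3.137, 0.096, 0.006]
contact_force: [-0.0, -0.0, 0.2]
opening: 42.7
```

```bash
python3 - <<'E'
from wdet import *
c=cam("wrist");c=cam("wrist");save(c,"w24"); wdet(c); mv([])
E
```

```text
felt/slab [ 559.216 -170.785   -3.41   119.889   94.375] px [295. 124.] 
at [ 558.448 -254.755  136.539] yaw -3.47 t 26.0 open 43.1 F [0.296 0.512 1.356] j [-0.516  0.113  1.827  0.001  1.187 -0.456]
```

View pics/w24.png

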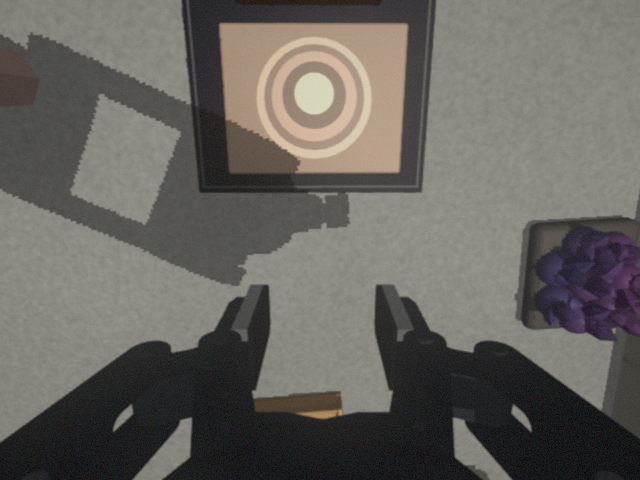

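```bash
python3 - <<'E'
from wdet import *
mv([(423,14,140,-45,0),(300,284,135,-85.5,0)])
E
```

```text
at [ 558.448 -254.755  136.539] yaw -3.47 t 26.0 open 43.1 F [0.296 0.512 1.356] j [-0.516  0.113  1.827  0.001  1.187 -0.456]
   (423, 14, 140, -45, 0) -> [-0.606, -1.04, -0.028, 0.0, -0.005, 0.231] rows>= 8
   (300, 284, 135, -85.5, 0) -> [-1.162, -2.088, -0.022, -0.002, -0.005, 0.456] rows>= 15
```

Emit:
{"fn": "apply_moves", "kwargs": {"motion": [-0.58,-1.0,-0.028,0,0,0.231,0.5,-0.58,-1.0,-0.028,0,0,0.231,0.5,-0.58,-1.0,-0.028,0,0,0.231,0.5,-0.58,-1.0,-0.028,0,0,0.231,0.5,-0.58,-1.0,-0.028,0,0,0.231,0.5,-0.58,-1.0,-0.028,0,0,0.231,0.5,-0.58,-1.0,-0.028,0,0,0.231,0.5,-0.58,-1.0,-0.028,0,0,0.231,0.5]}}

```text
t: 26.67
tcp_pos: [420.6, 10.8, 133.0]
orientation: [-2.904, 1.195, 0.006]
contact_force: [1.0, -0.1, 0.1]
opening: 42.4
```

```bash
python3 - <<'E'
from wdet import *
mv([(300,284,135,-85.5,0)])
import det; c=det.top(); save(c,"t25",(190,150,540,350),2.2)
E
```

```text
at [420.582  10.754 132.977] yaw -44.73 t 26.67 open 42.4 F [ 0.977 -0.102  0.079] j [-0.104 -0.33   2.238  0.003  1.237  0.676]
   (300, 284, 135, -85.5, 0) -> [-1.112, -0.437, -0.003, 0.0, 0.001, 0.226] rows>= 8
slab? [ 355.569 -151.748   88.914   27.167   24.569] px [390. 316.]
slab? [369.979 285.662   4.658 120.592  94.199] px [214. 309.]
slab? [562.262 -32.863  -0.137  46.716  35.73 ] px [341. 234.]
slab? [ 556.852 -175.301   -3.551  119.471   93.463] px [399. 239.]
stand? [563.297 -32.935  86.125 164.605  89.997] px [341. 237.]
stone? [359.385 141.431 -89.906  36.994  34.067] px [272. 313.]
stone? [559.178 -82.675  -0.764  30.806  30.11 ] px [361. 235.]
stone? [564.139  17.487  -3.293  55.932  29.383] px [321. 233.]
loupe? [564.362 -84.848  89.932  28.155  25.894] px [364. 232.]
loupe? [561.885 -32.816  -0.137  46.623  35.675] px [342. 235.]
loupe? [568.525  15.706  -4.46   50.901  33.28 ] px [324. 230.]
loupe? [ 556.926 -169.93    -3.228  120.355   83.709] px [391. 235.]
tray? [ 504.931 -461.491    2.693  120.536   88.913] px [519. 259.]
sw? [496.639 465.036   0.014  76.328  57.58 ] px [144. 262.]
```

View pics/t25.png

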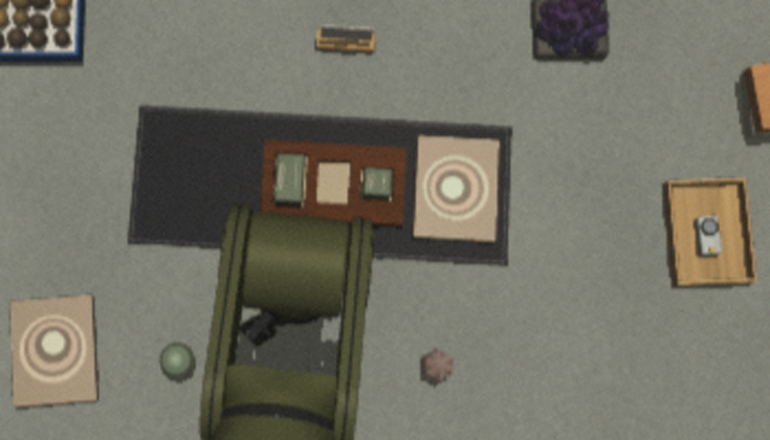

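Emit:
{"fn": "apply_moves", "kwargs": {"motion": [-1.0,-0.39,0,0,0,0.226,0.5,-1.0,-0.39,0,0,0,0.226,0.5,-1.0,-0.39,0,0,0,0.226,0.5,-1.0,-0.39,0,0,0,0.226,0.5,-1.0,-0.39,0,0,0,0.226,0.5,-1.0,-0.39,0,0,0,0.226,0.5,-1.0,-0.39,0,0,0,0.226,0.5,-1.0,-0.39,0,0,0,0.226,0.5]}}

```text
t: 27.38
tcp_pos: [315.6, 253.3, 134.2]
orientation: [-2.299, 2.14, 0.001]
contact_force: [0.3, 0.3, 0.6]
opening: 42.5
```

```bash
python3 - <<'E'
from wdet import *
c=cam("wrist"); c=cam("wrist"); save(c,"w26"); wdet(c); mv([(289,283,40,-85.5,0),(289,283,2,-85.5,0)])
E
```

```text
stone [360.103 141.485 -85.567  32.45   31.754] px [502. 177.] 
felt/slab [371.982 290.413   4.595 118.82   94.395] px [274. 145.] 
at [315.284 253.944 134.125] yaw -85.46 t 27.48 open 42.6 F [ 0.179 -0.498 -0.076] j [ 0.544 -0.378  2.27   0.001  1.25   2.036]
   (289, 283, 40, -85.5, 0) -> [-0.124, 0.095, 0.377, 0.0, 0.0, 0.0] rows>= 3
   (289, 283, 2, -85.5, 0) -> [-0.124, 0.095, 0.529, 0.0, 0.0, 0.0] rows>= 4
```

View pics/w26.png

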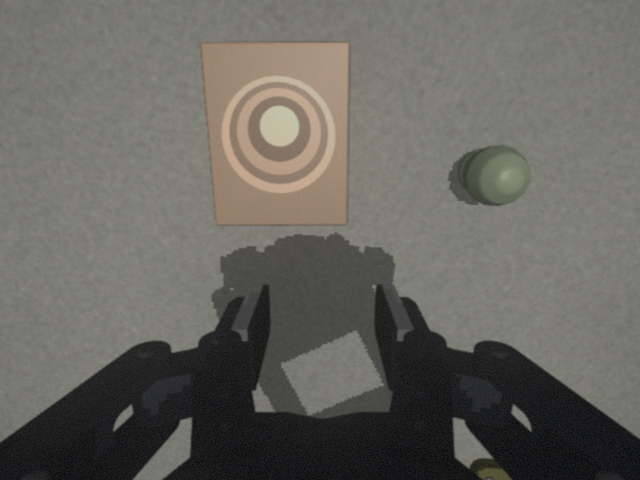

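Emit:
{"fn": "apply_moves", "kwargs": {"motion": [-0.124,0.095,0.15,0,0,0,0.5,-0.124,0.095,0.3,0,0,0,0.5,-0.124,0.095,0.42,0,0,0,0.5,-0.124,0.095,0.526,0,0,0,0.5,-0.124,0.095,0.526,0,0,0,0.5,-0.124,0.095,0.526,0,0,0,0.5]}}

```text
t: 27.98
tcp_pos: [290.6, 279.9, 1.7]
orientation: [2.3, -2.136, -0.001]
contact_force: [-0.3, -0.2, -0.0]
opening: 42.8
```

```bash
python3 - <<'E'
from wdet import *
mv([(301,284.7,2,-85.4,0),(355,286.4,2,-87.4,0),(408,288,2,-89.4,0),(462,289.6,2,-91.4,0),(516,291.3,2,-93.5,0)])
E
```

```text
at [290.604 279.853   1.718] yaw -85.78 t 27.98 open 42.8 F [-0.295 -0.249 -0.024] j [ 0.633 -0.16   2.355 -0.     0.95   2.13 ]
   (301, 284.7, 2, -85.4, 0) -> [-0.016, -0.043, -0.001, 0.001, -0.001, -0.002] rows>= 1
   (355, 286.4, 2, -87.4, 0) -> [-0.007, -0.259, -0.002, 0.001, -0.001, 0.009] rows>= 2
   (408, 288, 2, -89.4, 0) -> [0.002, -0.471, -0.002, 0.001, -0.001, 0.02] rows>= 3
   (462, 289.6, 2, -91.4, 0) -> [0.012, -0.687, -0.003, 0.001, -0.001, 0.031] rows>= 5
   (516, 291.3, 2, -93.5, 0) -> [0.021, -0.903, -0.003, 0.001, -0.001, 0.043] rows>= 6
```

Emit:
{"fn": "apply_moves", "kwargs": {"motion": [-0.014,-0.02,0,0,0,-0.002,0.5,-0.016,-0.06,0,0,0,-0.002,0.5,-0.014,-0.11,0,0,0,0.001,0.5,-0.012,-0.16,0,0,0,0.004,0.5,-0.009,-0.21,0,0,0,0.006,0.5,-0.007,-0.26,0,0,0,0.009,0.5,-0.004,-0.32,0,0,0,0.012,0.5,-0.001,-0.38,0,0,0,0.015,0.5,0.001,-0.44,0,0,0,0.018,0.5,0.002,-0.47,0,0,0,0.02,0.5]}}

```text
t: 28.82
tcp_pos: [410.2, 289.3, 3.3]
orientation: [-2.232, 2.209, -0.001]
contact_force: [-2.7, 0.0, 1.4]
opening: 42.8
```

```bash
python3 - <<'E'
from wdet import *
c=cam("wrist"); save(c,"w27"); wdet(c);mv([(462,289.6,2,-91.4,0),(516,291.3,2,-93.5,0)])
E
```

```text
felt/slab [469.701 289.408   0.639  96.418  94.403] px [334. 102.] EDGE
at [411.044 289.51    3.647] yaw -89.42 t 28.87 open 42.8 F [ 0.935 -0.577  0.996] j [ 0.507  0.064  2.137 -0.001  0.938  2.068]
   (462, 289.6, 2, -91.4, 0) -> [0.002, -0.204, 0.007, -0.001, 0.0, 0.011] rows>= 2
   (516, 291.3, 2, -93.5, 0) -> [-0.003, -0.42, 0.008, -0.001, 0.0, 0.023] rows>= 3
```

View pics/w27.png

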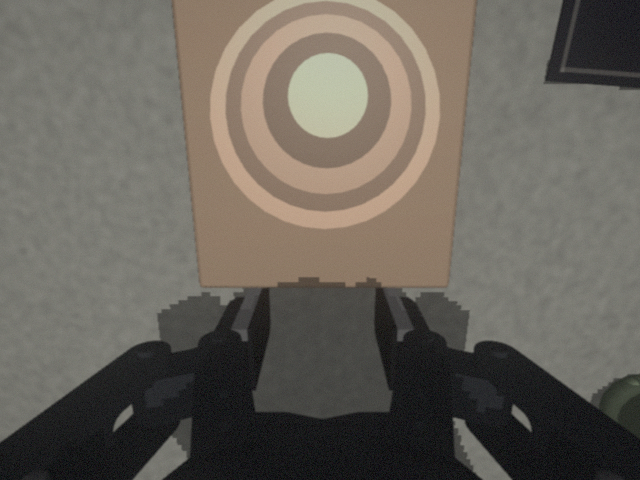

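Emit:
{"fn": "apply_moves", "kwargs": {"motion": [0.001,-0.05,0.004,0,0,0.003,0.5,0.001,-0.1,0.004,0,0,0.006,0.5,0.002,-0.15,0.005,0,0,0.008,0.5,0.002,-0.2,0.005,0,0,0.011,0.5,0.001,-0.25,0.005,0,0,0.014,0.5,0,-0.3,0.005,0,0,0.017,0.5,-0.001,-0.35,0.005,0,0,0.02,0.5,-0.002,-0.39,0.005,0,0,0.022,0.5,-0.003,-0.42,0.005,0,0,0.023,0.5,-0.003,-0.42,0.005,0,0,0.023,0.5]}}

```text
t: 29.7
tcp_pos: [514.9, 291.4, 2.1]
orientation: [-2.151, 2.286, -0.002]
contact_force: [-0.4, 0.6, 0.5]
opening: 43.1
```

```bash
python3 - <<'E'
from wdet import *
c=cam("wrist"); save(c,"w28"); wdet(c);mv([(490,291,2),(490,291,90),(591.5,361,100,-3.5,0),(591.5,361,2,-3.5,0)])
import det; det.top()
E
```

```text
felt/slab [574.274 287.203  -3.463  95.579  94.421] px [338.  88.] EDGE
at [514.022 291.347   2.029] yaw -93.47 t 29.75 open 42.3 F [0.184 0.077 0.413] j [ 0.425  0.243  1.936 -0.     0.961  2.056]
   (490, 291, 2) -> [0.007, 0.096, -0.0, -0.001, 0.0, -0.0] rows>= 1
   (490, 291, 90) -> [0.007, 0.095, -0.352, -0.001, 0.0, -0.0] rows>= 3
   (591.5, 361, 100, -3.5, 0) -> [-0.297, -0.293, -0.391, -0.001, -0.0, -0.5] rows>= 13
   (591.5, 361, 2, -3.5, 0) -> [-0.297, -0.292, 0.001, -0.001, -0.0, -0.5] rows>= 13
slab? [ 355.528 -151.73    -1.294   29.364   27.165] px [390. 317.]
slab? [562.262 -32.863  -0.137  46.716  35.73 ] px [341. 234.]
slab? [ 556.862 -175.248   -3.491  120.073   93.636] px [400. 238.]
slab? [587.728 277.649  -0.113 112.613  91.256] px [223. 222.]
stand? [562.41  -32.775  86.557 164.21   90.747] px [339. 234.]
stone? [358.19  142.622   0.947  36.53   34.426] px [270. 315.]
stone? [559.085 -82.669  -0.764  30.87   30.12 ] px [361. 234.]
stone? [564.842  17.368  -3.294  56.78   29.226] px [322. 230.]
loupe? [564.362 -84.848  89.932  28.155  25.894] px [364. 232.]
loupe? [561.885 -32.816  -0.137  46.623  35.675] px [342. 235.]
loupe? [569.07   15.463  -4.882  53.001  33.938] px [325. 230.]
loupe? [ 556.861 -169.831   -3.234  120.488   83.914] px [391. 235.]
tray? [ 505.028 -461.423    2.545  120.588   88.741] px [518. 259.]
sw? [481.237 469.689 -81.161  48.339  36.354] px [143. 266.]
sw? [516.599 468.58  -86.3    48.258  38.266] px [143. 249.]
```

Emit:
{"fn": "apply_moves", "kwargs": {"motion": [0,0.06,0,0,0,0,0.5,0,0.09,-0.15,0,0,0,0.5,0,0.09,-0.3,0,0,0,0.5,-0.297,-0.293,-0.4,0,0,-0.5,0.5,-0.297,-0.293,-0.4,0,0,-0.5,0.5,-0.297,-0.293,-0.4,0,0,-0.5,0.5,-0.297,-0.293,-0.4,0,0,-0.5,0.5,-0.297,-0.293,-0.4,0,0,-0.5,0.5,-0.297,-0.293,-0.4,0,0,-0.5,0.5,-0.297,-0.293,-0.4,0,0,-0.5,0.5]}}

```text
t: 30.63
tcp_pos: [589.9, 361.2, 101.5]
orientation: [-2.924, 1.149, -0.0]
contact_force: [-0.3, -1.2, 0.0]
opening: 42.6
```

```bash
python3 - <<'E'
from wdet import *
mv([(591.5,361,100,-3.5,0),(591.5,361,2,-3.5,0)])
E
```

```text
at [589.91  361.163 101.507] yaw -42.92 t 30.63 open 42.6 F [-0.286 -1.152  0.023] j [ 0.472  0.316  1.652 -0.     1.173  1.221]
   (591.5, 361, 100, -3.5, 0) -> [0.005, -0.004, 0.006, -0.0, -0.0, -0.219] rows>= 6
   (591.5, 361, 2, -3.5, 0) -> [0.005, -0.004, 0.398, -0.0, -0.0, -0.219] rows>= 6
```

Emit:
{"fn": "apply_moves", "kwargs": {"motion": [0.005,0,0,0,0,-0.219,0.5,0.005,0,0,0,0,-0.219,0.5,0.005,0,0,0,0,-0.219,0.5,0.005,0,0,0,0,-0.219,0.5,0.005,0,0,0,0,-0.219,0.5,0.005,0,0,0,0,-0.219,0.5,0.005,0,0.15,0,0,-0.219,0.5,0.005,0,0.3,0,0,-0.219,0.5]}}

```text
t: 31.3
tcp_pos: [593.7, 361.8, 30.2]
orientation: [-3.135, 0.105, -0.013]
contact_force: [0.4, 0.6, -1.2]
opening: 42.7
```

```bash
python3 - <<'E'
from wdet import *
mv([(591.5,361,2,-3.5,0)]); c=cam("wrist"); save(c,"w29")
import det; c=det.top(); save(c,"t29",(170,150,520,350),2.2)
E
```

```text
at [593.716 361.756  30.231] yaw -3.85 t 31.3 open 42.7 F [ 0.368  0.575 -1.205] j [ 0.47   0.397  1.68  -0.     1.055  0.537]
   (591.5, 361, 2, -3.5, 0) -> [-0.01, 0.004, 0.113, -0.001, -0.003, -0.002] rows>= 1
slab? [ 355.528 -151.73    -1.294   29.364   27.165] px [390. 317.]
slab? [562.262 -32.863  -0.137  46.716  35.73 ] px [342. 235.]
slab? [ 556.865 -175.191   -3.491  120.377   93.748] px [399. 239.]
slab? [583.883 281.332  -3.208 120.371  94.422] px [218. 225.]
stand? [562.238 -32.816  86.459 164.212  91.208] px [344. 239.]
stone? [359.309 142.64  -89.053  34.426  34.217] px [271. 313.]
stone? [559.209 -82.671  -0.764  30.805  30.12 ] px [362. 233.]
stone? [563.854  17.504  -3.293  56.785  29.383] px [321. 233.]
loupe? [563.162 -84.848  -0.555  28.489  27.956] px [365. 234.]
loupe? [561.885 -32.816  -0.137  46.623  35.675] px [342. 235.]
loupe? [569.444  15.446  -4.099  53.387  34.223] px [324. 229.]
loupe? [ 556.864 -169.781   -3.234  120.488   84.015] px [391. 235.]
tray? [ 504.995 -460.69     2.545  120.588   90.207] px [516. 260.]
```

View pics/w29.png

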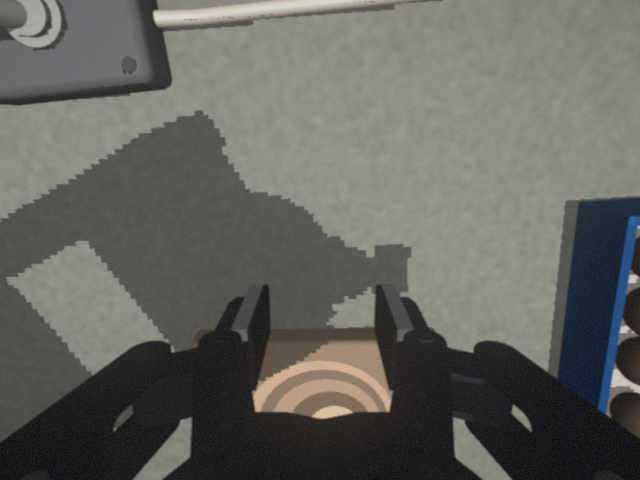

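View pics/t29.png

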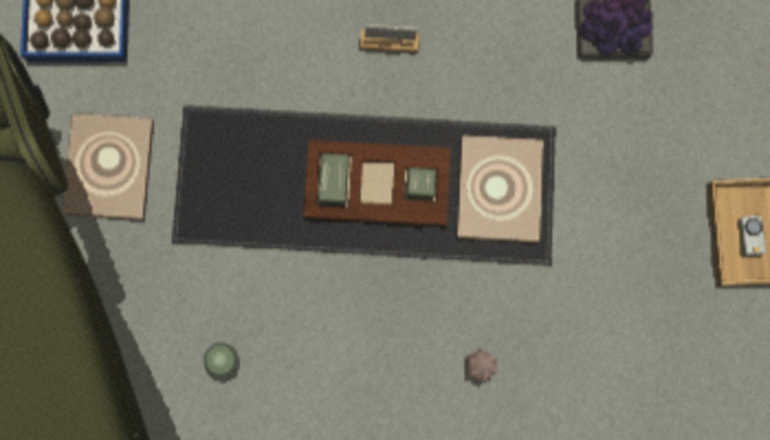

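Emit:
{"fn": "apply_moves", "kwargs": {"motion": [-0.008,0.002,0.06,0,0,-0.002,0.5,-0.008,0.002,0.112,0,0,-0.002,0.5,-0.008,0.002,0.112,0,0,-0.002,0.5,-0.008,0.002,0.112,0,0,-0.002,0.5]}}

```text
t: 31.73
tcp_pos: [589.8, 360.2, -0.2]
orientation: [-3.139, 0.096, -0.003]
contact_force: [0.5, -0.6, 0.4]
opening: 43.2
```

```bash
python3 - <<'E'
from wdet import *
mv([(590,346,2,-3.5,0),(580.3,192,2,-3.5,0)])
E
```

```text
at [589.784 360.17   -0.202] yaw -3.52 t 31.73 open 43.2 F [ 0.494 -0.617  0.385] j [ 0.471  0.432  1.693 -0.     1.015  0.532]
   (590, 346, 2, -3.5, 0) -> [0.004, 0.057, -0.009, -0.0, -0.001, -0.0] rows>= 1
   (580.3, 192, 2, -3.5, 0) -> [0.003, 0.674, -0.009, -0.0, -0.001, -0.0] rows>= 5
```

Emit:
{"fn": "apply_moves", "kwargs": {"motion": [0.003,0.05,-0.007,0,0,0,0.5,0.003,0.1,-0.007,0,0,0,0.5,0.003,0.15,-0.007,0,0,0,0.5,0.003,0.2,-0.007,0,0,0,0.5,0.003,0.25,-0.007,0,0,0,0.5,0.003,0.31,-0.007,0,0,0,0.5,0.003,0.37,-0.007,0,0,0,0.5,0.003,0.43,-0.007,0,0,0,0.5,0.003,0.48,-0.007,0,0,0,0.5,0.003,0.5,-0.007,0,0,0,0.5]}}

```text
t: 32.57
tcp_pos: [581.5, 232.4, -0.1]
orientation: [3.139, -0.099, -0.002]
contact_force: [0.3, 2.5, 2.0]
opening: 42.8
```

```bash
python3 - <<'E'
from wdet import *
mv([(580.3,192,2,-3.5,0)])
import det; c=det.top(); save(c,"t30",(170,150,520,350),2.2)
E
```

```text
at [581.454 232.422  -0.128] yaw -3.62 t 32.57 open 42.8 F [0.322 2.45  2.045] j [ 0.295  0.314  1.85  -0.001  0.979  0.358]
   (580.3, 192, 2, -3.5, 0) -> [0.006, 0.162, -0.008, 0.0, 0.0, -0.001] rows>= 1
slab? [ 354.298 -151.721  -45.68    28.171   27.529] px [391. 317.]
slab? [562.262 -32.863  -0.137  46.716  35.73 ] px [341. 234.]
slab? [ 556.937 -175.252   -3.491  119.818   93.636] px [400. 239.]
slab? [575.9   160.986  -0.025 120.016  80.579] px [264. 230.]
stand? [562.563 -32.925  86.921 164.551  91.468] px [338. 233.]
stone? [359.429 136.507   0.947  34.254  22.157] px [273. 314.]
stone? [559.116 -82.675  -0.764  30.808  30.11 ] px [362. 234.]
stone? [564.351  17.47   -3.294  56.072  29.079] px [321. 231.]
loupe? [564.362 -84.848  89.932  28.155  25.894] px [364. 233.]
loupe? [561.885 -32.816  -0.137  46.623  35.675] px [342. 235.]
loupe? [569.098  15.791  -4.882  53.001  33.279] px [324. 229.]
loupe? [ 556.858 -169.882   -3.234  120.488   83.813] px [391. 236.]
loupe? [570.277 144.515   0.871 115.083  48.883] px [277. 236.]
tray? [ 504.939 -461.52     2.766  120.513   89.304] px [519. 259.]
sw? [479.179 463.475  86.451  56.621  38.865] px [144. 267.]
sw? [516.351 468.564 -86.3    48.258  37.768] px [143. 249.]
```

View pics/t30.png

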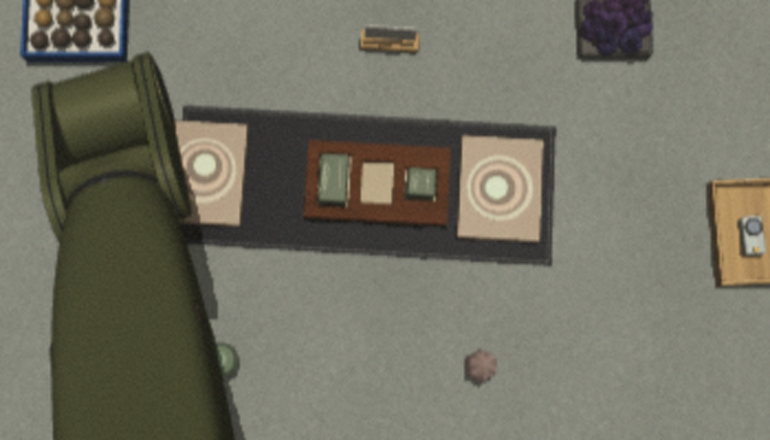

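Emit:
{"fn": "apply_moves", "kwargs": {"motion": [0.002,0.05,-0.008,0,0,0,0.5,0.003,0.1,-0.008,0,0,0,0.5,0.004,0.14,-0.008,0,0,0,0.5,0.005,0.158,-0.008,0,0,0,0.5,0.005,0.158,-0.008,0,0,0,0.5,0.005,0.06,-0.008,0,0,0,0.5,0.005,0.06,-0.2,0,0,0,0.3,0.005,0,-0.45,0,0,0,0,0,-0.1,-0.6,0,0,0,0]}}

```text
t: 33.37
tcp_pos: [582.8, 245.6, 122.9]
orientation: [3.138, -0.098, -0.003]
contact_force: [1.0, 0.7, 0.3]
opening: 6.8
```

```bash
python3 - <<'E'
from wdet import *
mv([])
import det; c=det.top(); save(c,"t31",(170,150,520,350),2.2)
c=cam("top"); save(c,"sw31",(120,230,170,285),10); c=cam("scene"); save(c,"swb31",(470,380,550,440),8)
E
```

```text
at [582.844 245.581 122.86 ] yaw -3.59 t 33.37 open 6.8 F [0.992 0.705 0.317] j [ 0.314  0.176  1.782 -0.001  1.187  0.378]
slab? [ 354.787 -151.956   63.376   29.517   26.59 ] px [390. 316.]
slab? [562.262 -32.863  -0.137  46.716  35.73 ] px [342. 235.]
slab? [ 556.786 -175.243   -3.491  119.922   93.636] px [400. 238.]
slab? [574.85  129.79   -3.619 119.934  93.595] px [280. 229.]
stand? [562.561 -32.856  86.565 164.062  91.345] px [339. 233.]
stone? [358.227 142.622   0.947  36.531  34.426] px [271. 315.]
stone? [559.09  -82.694  -0.536  30.883  30.173] px [361. 233.]
stone? [564.505  17.518  -3.527  56.037  29.166] px [321. 231.]
loupe? [564.362 -84.848  89.932  28.155  25.894] px [364. 232.]
loupe? [561.883 -32.816  -0.137  46.627  35.675] px [342. 235.]
loupe? [569.322  15.449  -4.458  53.31   34.093] px [325. 228.]
loupe? [ 556.845 -169.93    -3.424  120.273   84.109] px [391. 235.]
loupe? [570.187 124.877  -0.102 114.344  90.109] px [287. 236.]
tray? [ 505.028 -461.423    2.545  120.588   88.741] px [518. 259.]
sw? [497.788 464.974   1.235  74.799  55.874] px [144. 258.]
```

View pics/sw31.png

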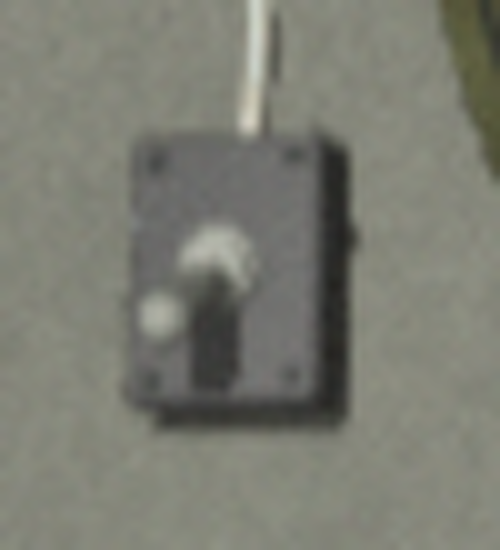

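View pics/swb31.png

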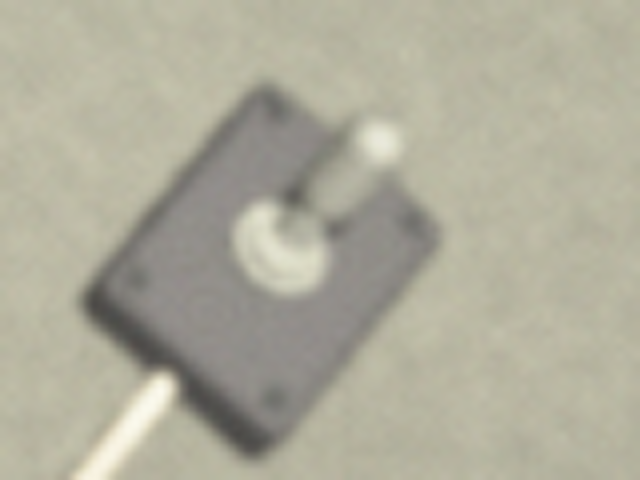

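View pics/t31.png

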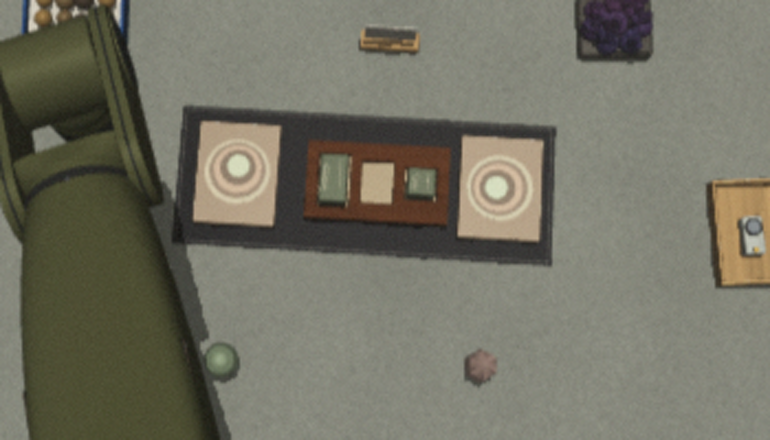

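```bash
python3 - <<'E'
from wdet import *
def tri(a,ua,b,ub):
    pa,pb=a["P"][:3,3],b["P"][:3,3]; da=w(a,ua,0)[0]-pa; db=w(b,ub,0)[0]-pb
    s=np.linalg.lstsq(np.c_[da,-db],pb-pa,rcond=None)[0]; A=pa+s[0]*da;B=pb+s[1]*db
    return (A+B)/2,np.linalg.norm(A-B)
a=cam("top");b=cam("scene")
print("tip",tri(a,[136,261.5],b,[517.25,397.75]))
print("box top corners (top cam)",w(a,[[133.5,243.5],[151.5,243.5],[151,270],[133,270]],25))
print("bush",tri(a,[141.7,255.8],b,[470+282/8,380+245/8]))
mv([(440,476,110,-88,0)])
E
```

```text
tip (array([484.764, 473.899,  59.859]), np.float64(2.1093371244651777))
box top corners (top cam) [[536.084 495.293  25.   ]
 [536.052 449.467  25.   ]
 [468.562 446.759  25.   ]
 [468.557 492.177  25.   ]]
bush (array([503.753, 473.609,  26.02 ]), np.float64(3.229725634859364))
at [583.017 246.543 122.189] yaw -3.49 t 33.62 open 0.0 F [ 0.037 -0.04  -0.808] j [ 0.315  0.176  1.782 -0.     1.184  0.377]
   (440, 476, 110, -88, 0) -> [-0.627, -0.881, 0.048, 0.0, -0.0, 0.469] rows>= 12
```

```bash
python3 - <<'E'
from wdet import *
mv([(432,476,110,-3.5,0),(432,476,45,-3.5,0)])
E
```

```text
at [583.017 246.543 122.189] yaw -3.49 t 33.62 open 0.0 F [ 0.037 -0.04  -0.808] j [ 0.315  0.176  1.782 -0.     1.184  0.377]
   (432, 476, 110, -3.5, 0) -> [-0.659, -0.879, 0.048, 0.0, 0.0, 0.0] rows>= 7
   (432, 476, 45, -3.5, 0) -> [-0.659, -0.88, 0.308, 0.0, 0.0, 0.0] rows>= 7
```

Emit:
{"fn": "apply_moves", "kwargs": {"motion": [-0.659,-0.88,0.0,0,0,0,0,-0.659,-0.88,0.0,0,0,0,0,-0.659,-0.88,0.0,0,0,0,0,-0.659,-0.88,0.0,0,0,0,0,-0.659,-0.88,0.0,0,0,0,0,-0.659,-0.88,0.0,0,0,0,0,-0.659,-0.88,0.1,0,0,0,0,-0.659,-0.88,0.2,0,0,0,0,-0.659,-0.88,0.3,0,0,0,0,-0.659,-0.88,0.3,0,0,0,0]}}

```text
t: 34.45
tcp_pos: [427.4, 472.1, 38.5]
orientation: [3.129, -0.095, -0.017]
contact_force: [-0.9, -1.1, -1.0]
opening: 0.4
```

```bash
python3 - <<'E'
from wdet import *
mv([(432,476,45,-3.5,0),(500,474,45,-3.5,0)]); c=cam("scene"); save(c,"s32",(400,330,600,470),4); c=cam("wrist"); save(c,"w32")
E
```

```text
at [427.384 472.109  38.453] yaw -3.48 t 34.45 open 0.4 F [-0.911 -1.136 -0.997] j [ 0.751  0.289  1.805 -0.     1.063  0.812]
   (432, 476, 45, -3.5, 0) -> [0.017, -0.016, -0.027, 0.004, 0.003, 0.0] rows>= 1
   (500, 474, 45, -3.5, 0) -> [0.289, -0.025, -0.029, 0.004, 0.003, 0.0] rows>= 2
```

View pics/s32.png

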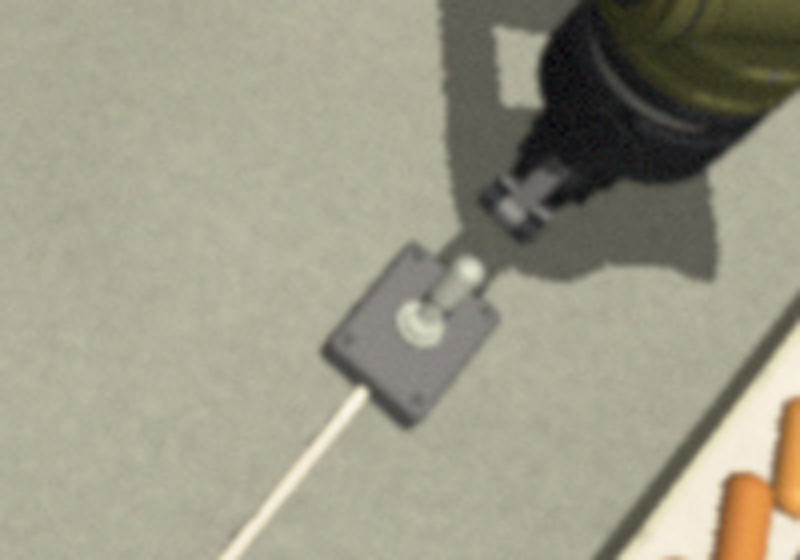

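View pics/w32.png

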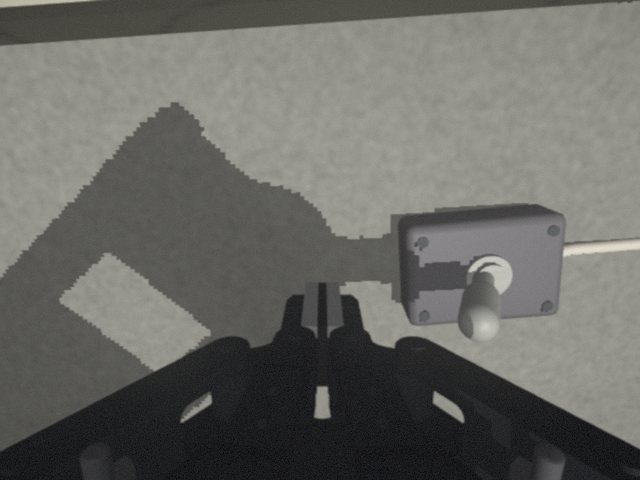

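Emit:
{"fn": "apply_moves", "kwargs": {"motion": [0.05,-0.018,-0.02,0,0,0,0,0.1,-0.018,-0.02,0,0,0,0,0.14,-0.02,-0.02,0,0,0,0,0.18,-0.02,-0.02,0,0,0,0,0.22,-0.022,-0.02,0,0,0,0,0.26,-0.022,-0.02,0,0,0,0,0.285,-0.024,-0.02,0,0,0,0,0.285,-0.024,-0.02,0,0,0,0]}}

```text
t: 35.22
tcp_pos: [504.1, 477.6, 52.5]
orientation: [3.14, -0.099, -0.005]
contact_force: [-5.4, -0.0, 4.1]
opening: 0.3
```

```bash
python3 - <<'E'
from wdet import *
mv([(505,474,45,-3.5,0)]); c=cam("scene"); save(c,"s33",(400,330,600,470),4)
E
```

```text
at [504.051 477.629  52.541] yaw -3.62 t 35.22 open 0.3 F [-5.432 -0.038  4.138] j [0.681 0.376 1.666 0.002 1.102 0.743]
   (505, 474, 45, -3.5, 0) -> [0.005, 0.014, 0.03, 0.0, 0.001, -0.001] rows>= 1
```

View pics/s33.png

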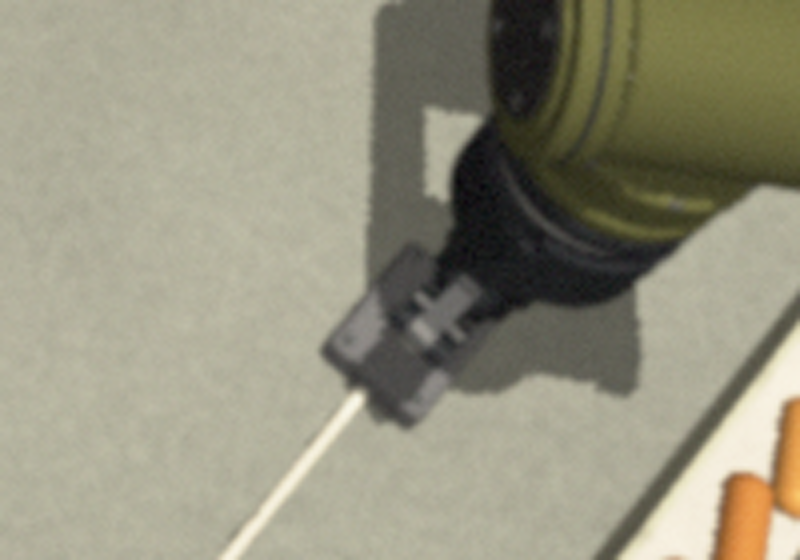

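Emit:
{"fn": "apply_moves", "kwargs": {"motion": [0.005,0,0,0,0,0,0,-0.1,0,-0.05,0,0,0,0,-0.2,0,-0.2,0,0,0,0,-0.35,0.1,-0.4,0,0,0,0,-0.5,0.2,-0.5,0,0,0,0,-0.5,0.3,-0.5,0,0,0,0,-0.5,0.3,-0.5,0,0,0,0]}}

```text
t: 35.85
tcp_pos: [373.6, 409.2, 180.5]
orientation: [-3.139, 0.095, -0.006]
contact_force: [0.9, 1.1, 0.1]
opening: -0.2
```

```bash
python3 - <<'E'
from wdet import *
c=cam("scene"); save(c,"s34"); save(c,"s34z",(460,370,560,450),6); import det; c=det.top(); save(c,"t34",(120,150,540,350),1.9)
save(c,"t34z",(250,190,430,280),4.4)
mv([])
E
```

```text
slab? [ 354.348 -151.725   88.914   27.167   27.012] px [390. 317.]
slab? [562.262 -32.863  -0.137  46.716  35.73 ] px [341. 234.]
slab? [ 556.855 -175.259   -3.551  119.471   93.378] px [399. 239.]
slab? [574.74  129.842  -3.726 119.605  93.496] px [279. 229.]
stand? [562.785 -32.903  86.659 164.108  91.029] px [343. 229.]
stone? [358.162 142.621 -89.906  34.611  31.626] px [270. 316.]
stone? [560.146 -83.191  -6.506  31.12   29.656] px [363. 234.]
stone? [564.479  17.343  -3.089  56.101  29.139] px [321. 233.]
loupe? [564.362 -84.859  89.932  28.133  25.893] px [363. 233.]
loupe? [561.885 -32.816  -0.137  46.623  35.675] px [342. 235.]
loupe? [568.338  15.822  -4.46   51.292  33.079] px [324. 229.]
loupe? [ 556.855 -169.932   -3.234  120.488   83.712] px [394. 239.]
loupe? [570.187 124.893  -0.102 114.344  90.078] px [287. 235.]
tray? [ 504.949 -461.537    2.847  120.736   89.134] px [518. 258.]
sw? [489.074 473.197  -1.22   92.642  58.778] px [137. 262.]
at [374.687 409.945 179.21 ] yaw -3.55 t 35.95 open -0.3 F [-0.708 -0.207  0.738] j [ 0.734 -0.048  1.917 -0.001  1.269  0.796]
```

View pics/s34z.png

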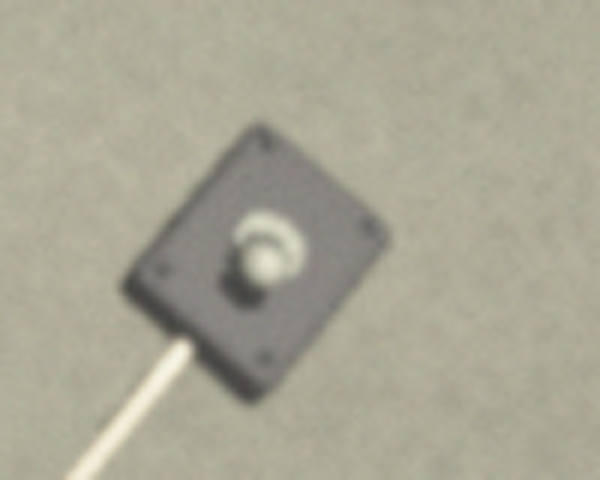

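View pics/t34.png

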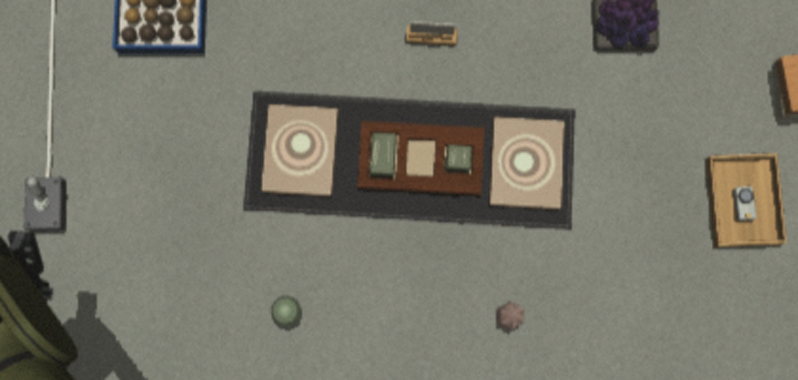

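View pics/s34.png

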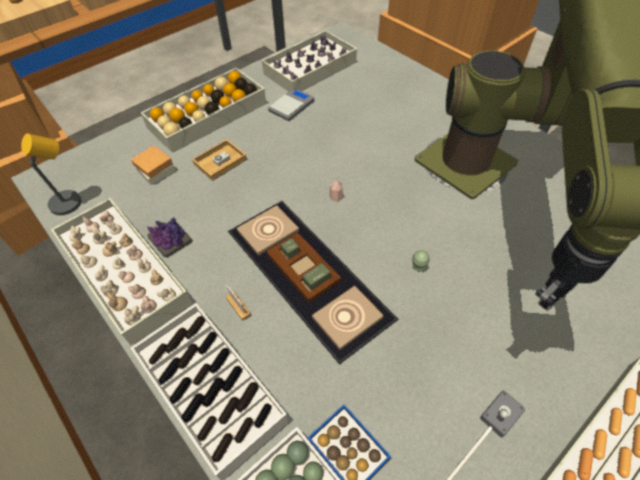

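```bash
python3 - <<'E'
from wdet import *
a=cam("top"); save(a,"t35z",(120,230,170,285),10); save(a,"t35s",(300,205,385,265),9)
b=cam("scene"); save(b,"s35s",(265,225,345,305),8)
E
```

```text
(no output)
```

View pics/t35z.png

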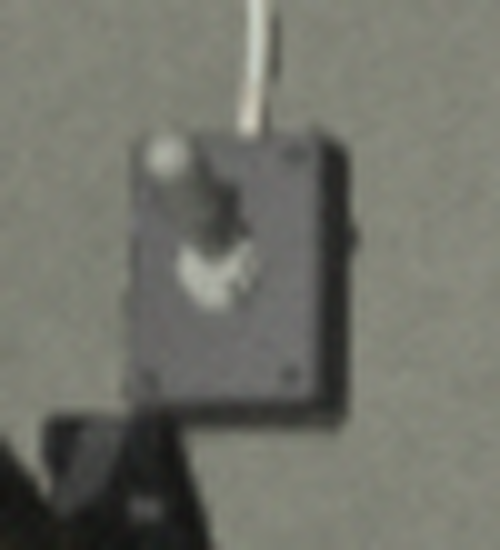

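View pics/t35s.png

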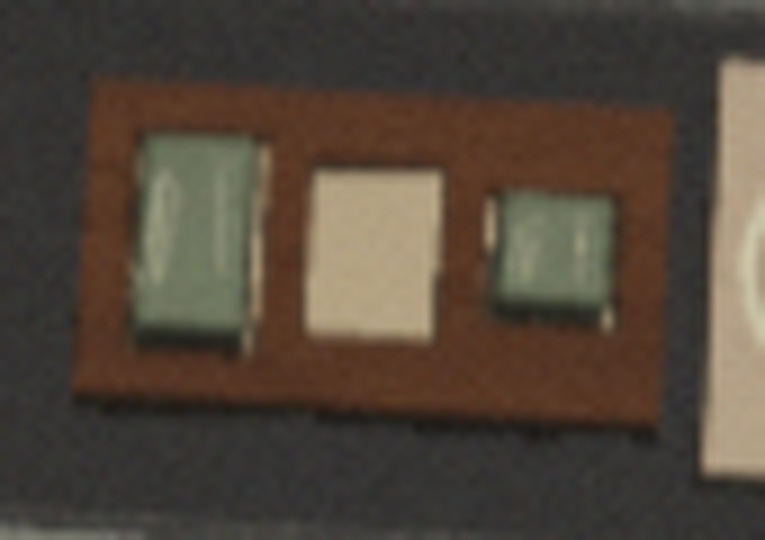

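View pics/s35s.png

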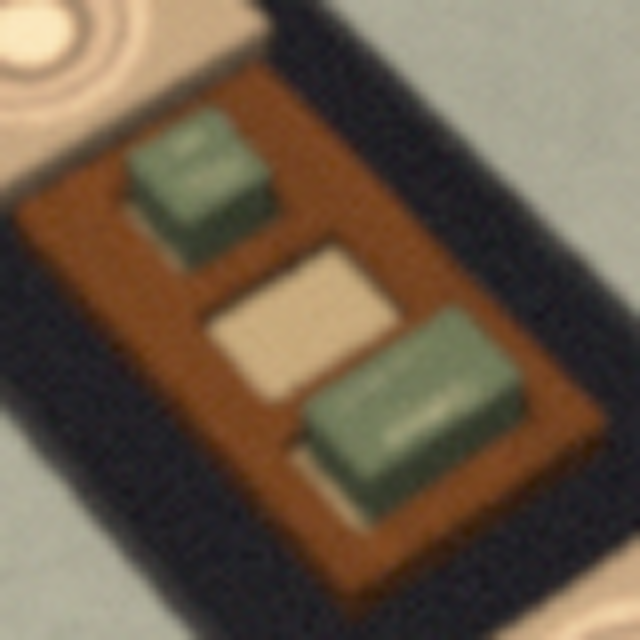

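```bash
python3 - <<'E'
from wdet import *
def tri(a,ua,b,ub):
    pa,pb=a["P"][:3,3],b["P"][:3,3]; da=w(a,ua,0)[0]-pa; db=w(b,ub,0)[0]-pb
    s=np.linalg.lstsq(np.c_[da,-db],pb-pa,rcond=None)[0]; A=pa+s[0]*da;B=pb+s[1]*db
    return (A+B)/2,np.linalg.norm(A-B)
a=cam("top");b=cam("scene")
t=tri(a,[120+16.7,230+15.5],b,[504.2,413.7]); p=tri(a,[141.7,255.8],b,[470+282/8,380+245/8]); print("tip",t,"lean",np.arctan2(t[0][0]-p[0][0],t[0][2]-22)+.5)
print("sq",tri(a,[361.6,232.6],b,[289.9,245.5]))
print("lg",tri(a,[321.6,230.8],b,[316.5,273.9]))
print("mid pocket",tri(a,[300+374/9,205+254/9],b,[265+303/8,225+323/8]))
print("slab R",tri(a,[391+0,236],b,[268,229]))
E
```

```text
tip (array([524.807, 475.195,  58.359]), np.float64(1.9589749628174913)) lean 1.024881365164589
sq (array([562.048, -81.004,  29.369]), np.float64(2.010334524524183))
lg (array([567.039,  19.602,  28.497]), np.float64(1.8369867111043114))
mid pocket (array([565.442, -31.255,   4.69 ]), np.float64(1.7358565289737435))
slab R (array([ 560.42 , -160.673,   13.765]), np.float64(9.581697764051194))
```

```bash
python3 - <<'E'
from wdet import *
mv([(480,-27,150,-93.4,0)])
E
```

```text
at [375.045 410.797 176.308] yaw -3.55 t 36.15 open 0.1 F [-0.774  0.302  0.825] j [ 0.734 -0.041  1.915 -0.     1.269  0.797]
   (480, -27, 150, -93.4, 0) -> [0.528, 1.722, 0.107, 0.0, -0.0, 0.499] rows>= 13
```

Emit:
{"fn": "apply_moves", "kwargs": {"motion": [0.3,1.0,0.0,0,0,0.38,0,0.3,1.0,0.0,0,0,0.38,0,0.3,1.0,0.0,0,0,0.38,0,0.3,1.0,0.0,0,0,0.38,0,0.3,1.0,0.0,0,0,0.38,0,0.3,1.0,0.0,0,0,0.38,0,0.3,1.0,0.0,0,0,0.38,0,0.3,1.0,0.0,0,0,0.38,0,0.3,1.0,0.0,0,0,0.38,0,0.3,1.0,0.0,0,0,0.38,0]}}

```text
t: 36.98
tcp_pos: [434.7, 155.9, 176.4]
orientation: [2.535, -1.853, -0.002]
contact_force: [-0.5, 1.1, -0.3]
opening: -0.1
```

```bash
python3 - <<'E'
from wdet import *
mv([(505,-27,110,-93.4,0)])
E
```

```text
at [434.656 155.941 176.367] yaw -72.32 t 36.98 open -0.1 F [-0.464  1.099 -0.299] j [ 0.228 -0.267  2.113 -0.     1.297  1.491]
   (505, -27, 110, -93.4, 0) -> [0.783, -0.046, 0.265, 0.001, -0.0, 0.117] rows>= 5
```

Emit:
{"fn": "apply_moves", "kwargs": {"motion": [0.783,-0.046,0.265,0,0,0.117,0,0.783,-0.046,0.265,0,0,0.117,0,0.783,-0.046,0.265,0,0,0.117,0,0.783,-0.046,0.265,0,0,0.117,0,0.783,-0.046,0.265,0,0,0.117,0,0.783,-0.046,0.265,0,0,0.117,0,0.783,-0.046,0.265,0,0,0.117,0]}}

```text
t: 37.57
tcp_pos: [505.6, -27.6, 108.9]
orientation: [2.157, -2.281, -0.006]
contact_force: [-1.0, 1.3, -0.1]
opening: 0.1
```

```bash
python3 - <<'E'
from wdet import *
c=cam("wrist");c=cam("wrist"); save(c,"w40"); mv([(430,-27,200,-93.4,0)])
E
```

```text
at [505.687 -25.712 110.398] yaw -93.0 t 37.67 open 0.1 F [-0.43  0.18  0.95] j [-0.157 -0.086  2.076  0.     1.154  1.466]
   (430, -27, 200, -93.4, 0) -> [0.021, 0.303, -0.358, 0.001, 0.0, 0.002] rows>= 3
```

View pics/w40.png

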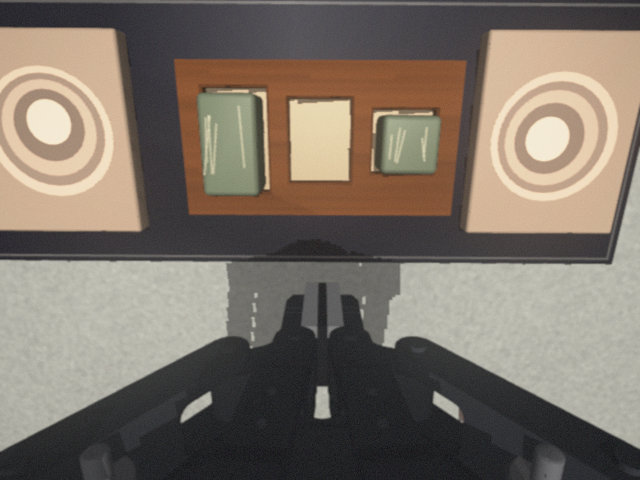

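```bash
python3 - <<'E'
from wdet import *
c=cam("wrist"); hsv=cv2.cvtColor(c["color"],cv2.COLOR_BGR2HSV)
m=cv2.inRange(hsv,(32,38,75),(75,140,200)); cs,_=cv2.findContours(cv2.morphologyEx(m,cv2.MORPH_OPEN,np.ones((3,3))),0,2)
for k in cs:
    if cv2.contourArea(k)>800: print(rect(w(c,k[:,0],38)),k[:,0].mean(0))
wdet(c)
E
```

```text
[562.011 -77.757  -4.291  30.83   30.798] [405.753 146.714]
[566.953  21.687  -3.528  54.504  31.033] [227.491 144.095]
stone [561.441 -79.544  -4.291  31.971  31.937] px [406. 144.] 
stone [566.667  23.576  -3.016  56.522  32.492] px [230. 145.] 
stand [565.465 -28.172  86.656 166.243  90.531] px [312. 153.] 
felt/slab [562.962 -77.684  87.028  36.757  36.375] px [391. 134.] 
felt/slab [565.77  -28.243  -3.044  49.462  38.005] px [324. 148.] 
felt/slab [568.586  20.885  -3.15   60.054  35.759] px [257. 126.] 
felt/slab [ 559.238 -170.646   -3.436  120.281   96.111] px [552. 137.] EDGE
felt/slab [576.818 133.88   -3.64  120.153  94.517] px [114. 134.] EDGE
felt8 [562.601 -78.889  87.028  37.675  37.283] px [391. 134.] 
felt8 [565.479 -28.213  -3.044  50.697  38.954] px [324. 148.] 
felt8 [568.365  22.142  -3.15   61.553  36.652] px [257. 126.]
```

Emit:
{"fn": "apply_moves", "kwargs": {"motion": [0.02,0.3,-0.35,0,0,0,0,0.02,0.3,-0.35,0,0,0,0,0.02,0.3,-0.35,0,0,0,0,0.02,0.3,-0.35,0,0,0,0,0.02,0.3,-0.35,0,0,0,0,0.02,0.3,-0.35,0,0,0,0]}}

```text
t: 38.22
tcp_pos: [430.5, -26.1, 198.8]
orientation: [-2.164, 2.276, -0.001]
contact_force: [-0.6, -0.3, -0.4]
opening: 0.0
```

```bash
python3 - <<'E'
from wdet import *
c=cam("wrist"); save(c,"w41"); wdet(c); c=cam("top"); save(c,"t41"); 
E
```

```text
stone [357.569 152.803  -2.859  35.556  34.565] px [131. 296.] 
stone [563.441 -79.527  -2.86   31.385  30.63 ] px [384.  28.] 
stone [564.528  23.107  -3.423  50.068  32.014] px [252.  38.] EDGE
stand [554.938 -27.493  87.14  165.754  70.378] px [298.  63.] EDGE
felt/slab [564.787 -28.048  -2.86   47.418  38.291] px [310.  35.] 
felt/slab [ 541.987 -169.693   86.797   95.173   84.794] px [511.  63.] EDGE
felt/slab [558.594 136.174  86.585  95.104  82.488] px [95. 60.] EDGE
felt8 [565.937 -28.02   -2.86   48.283  38.99 ] px [310.  35.]
```

View pics/t41.png

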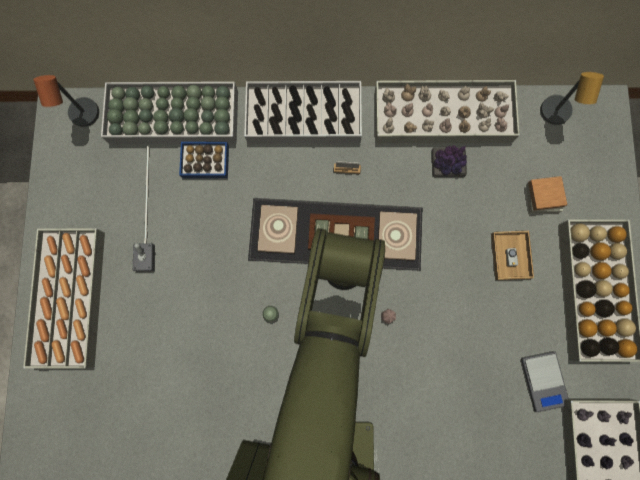

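```bash
python3 - <<'E'
from workcell import r
print(r.hand_in())
E
```

```text
the job is handed in; nothing more can be done
None
```

I completed the whole display and handed the job in at about 38 s; the hand-in gave no verdict. Only two stones, the long and the square one, were there at the start. I saw no sign of anything being knocked aside.

| Item | Last check |
|---|---|
| Loupe | Lying inside the tray |
| Stand | On the mat, lengthwise, within about 1° of square |
| Two slabs | One each side of the stand, wholly on the mat, within about 1° of square |
| Long and square stones | Within about 2 mm of their pocket centres, looking level |
| Toggle | About 1.0 rad (needs more than 0.8) |
| Egg, quartz point, card holder | Not moved, by eye and colour checks in the top view |

**Disagreements:**
- The top and wrist cameras differed by a steady 3–5 mm. I used the wrist camera for gripping and measured positions on the mat relative to the mat itself.
- The two-camera height of the stone tops came out at about 29 mm instead of the 38 mm expected. The pocket floor in the same check also read about 3 mm low. Both errors point to the stones being seated rather than riding high. The wrist camera measured the stones at nearly their true size on the plane of a seated top.

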